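# Load the bench tester, bolt its lid and start the test

### The arm

A 6-joint arm with a two-finger parallel gripper is mounted at the origin on the work surface. World frame = base frame: x ahead of the robot, y to its left, z up, the work surface at z = 0. Lengths are in m, angles in rad, forces in N, time in s.
With the tool pointing down it reaches from about 0.35 to 0.975 m from the base axis. Payload 4.9 kg.
Tool frame: the origin (TCP) lies at the centre of the arm's flange, where the gripper is bolted on; the fingertips stand 173 mm ahead of it and the grasp point (between the pads) lies r.grip_point_offset ahead of it (r.grip_point_offset is the distance from the TCP to the grasp point, in m); z points along the fingers, y is the direction in which the jaws open and shut (so a half turn about z gives the same grasp; the last joint's range is limited). The gripper opens to 85 mm and grips with 20 to 120 N. Pads are 22 mm wide; open, the fingers measure 114 mm over their backs; the gripper's body (76 mm by 85 mm) begins 54 mm behind the grasp point. The pads swing forward as they close: fully open they stand 13 mm farther back than shut.
Start: joints at [-1.452, 0.053, 1.613, -0, 1.476, -0.119], TCP at [0.147, -0.607, 0.405] pointing down, gripper open.
Joint ranges: [-3.01, 3.01], [-1.01, 2.22], [0.06, 2.58], [-1.02, 4.17], [0.09, 2.62], [-3.14, 3.14]. Speed limits (rad/s): [2.57, 2.57, 3.14, 3.14, 3.14, 3.14].

### API

Orientations are given as a unit quaternion [x, y, z, w].
In Python, from cell import r gives the robot as it stands.
- The arm moves only by the tool arm_command, never from a script. Its argument "moves" is a list of rows, each a list of 6 numbers: the shift along the tool's x, y, z as a fraction of full scale, then the turn, a rotation vector about the tool's x, y, z as a fraction of full scale. A call has 1 to 10 rows; each row is the pose to reach, as a shift and turn from the pose measured when the call began, along the tool's axes at that moment; what a row does not reach only later rows make up. Full scale, the value 1, is 750 mm for a shift and 60 degrees for a turn. A row lasts 1/8 s, in which the tool goes at most 62.5 mm and 10.7 degrees, less where a joint would pass 70% of its speed; a pose out of reach is approached as far as the arm can. A call with a number of a shift or a turn outside -1 to 1 is refused whole. A call with a gripper value outside its range is refused whole. "hand" is the gripper command: -1 is fully open, 1 is shut, values between are in proportion, set as the call begins (left out, the last holds). The fingers move at their own pace and stop on an object; "force" is the grip in N (left out, the last holds). Time passes only in rows, so rows that repeat a pose let the fingers close. It gives the time, the measured TCP pose, the force and the opening at its end, in the units of the state.
- r.state(): the state, without advancing time (a new reading comes with each control period).
- r.snapshot(name): name is "side" or "top"; returns a dict with "image" (400x640x3 uint8, red, green, blue), "intrinsics" (3x3 intrinsics, pixels), "R" (3x3) and "t" (3): a world point X has camera coordinates R X + t. Camera axes: x right, y down, z forward; pixel columns grow to the right and rows downward; lengths in m; the calibration is good to about 2 mm. A picture is of the moment at which its call begins. There is no depth.
- r.hand_in(): hands the job in, once; it reports no verdict.
The state is a dict: "clock": time; "qpos": joint angles; "joint_velocities": joint speeds; "joint_torque": joint torques, N m; "tool_pos": TCP position; "ee_rot": TCP orientation; "wrist_force": force on the tool from outside, world axes, zero at the start; "torque": the same for the moment, N m; "width": finger opening in m.
Only numpy, scipy, OpenCV 4.12 (cv2) and the standard library are available. Lean on these libraries where they do the work, as an engineer would, in place of code of your own. Each camera call takes 0.05 s, during which the arm holds its last target.

### The job

Load the long ribbed control module into the nest of the sloped bench tester, plug end towards the contact block at the low edge, let go of it, and swing the lid shut onto it. With the lid down, push the barrel bolt across until it is fully home in its keeper, then press the big round start button right in and let it come back out. Leave the other things on the desk where they are.

Things in the scene. Friction and masses are not known exactly. Their poses are not given: they have to be found in the camera images.
- module_mid (a point): Centre (half-way up, middle of the metal case) of the control module to test: a bare-metal box 104 mm long (its x), 56 wide (y), 30 high, about 0.3 kg, six lengthwise ribs on its top (+z), a black plug 14 mm long and 36 wide sticking out of its -x end. Starts lying flat on the desk, ribs up, to the right of the tester. The other module on the desk is square.
- module_plug (a point): Middle of the face of the module's black plug, 66 mm from the case's centre towards its -x; axes as module_mid.
- console: The tester: a grey wedge-shaped console 300 mm wide (y), 190 deep (x), 24 high at its front edge (nearest the robot) and 113 at its back. Its deck slopes at a fixed 25 degrees, down towards the robot. Fixed to the desk, turned a little about the vertical. Origin at the centre of its underside. Nest and lid are right of its middle, the operating panel is at its left.
- nest (a point): Centre of the nest's floor, where the underside of the module's case belongs. x: up the slope (away from the robot), y: along the console to the left, z: out of the deck at right angles (25 degrees from vertical). The floor is a black plate 4 mm thick on the deck. Four metal corner locators, 12 mm tall with flared tops, leave 3.5 mm of play round the case.
- deck: The console's sloping deck; origin at its middle, 35 mm left of and 2 mm down the slope from the nest's centre; axes as nest. Each corner locator of the nest covers only the last 20 mm of a long side, so between them the case's long sides are free for fingers. The black contact block with brass pins, 26 mm tall, that the plug must face stands from 73 mm down the slope of the nest's centre.
- hinge (a point): Middle of the lid's hinge axis at the high end of the nest, 73 mm up the slope from the nest's centre and 41 mm out from its floor along the nest's z. The axis runs along the nest's y. Axes as nest.
- lid (a joint): Lid angle about the hinge (rad): 0 shut (parallel to the deck, its mid-plane 45 mm from it), grows as it opens; limits 0 and 1.95. Starts open at 1.6 to 1.9, nearly upright behind the nest. A stiff friction hinge (0.5 N m) holds it wherever it is left, so move it all the way down, 1 to 5 N at the tab. A module that sits badly holds the lid up; a seated one just clears its pads.
- lid_tab (a point): Middle of the outer face of the lid's pull tab, 161 mm from the hinge axis. The lid is a metal plate 7 mm thick, 140 wide, 150 long from the hinge, with a clear window; the tab, 70 mm wide along the hinge, continues it to 173 mm. The outer face (this point's +z; parallel to the nest's z when shut) is bare from 135 mm to the edge: the bolt's fittings lie nearer the hinge.
- bolt (a joint): Travel of the barrel bolt (m): 0 drawn back, 0.040 at its stop, fully home. Starts at 0 to 0.005. A round steel rod 12 mm thick, 135 long, in two guides on the lid's outer face, 120 mm from the hinge axis; it slides to the left (+y of the nest), friction about 2.5 N. The tip is right through the keeper at 0.034. It enters only with the lid right down and then locks the lid.
- bolt_knob (a point): On the axis of the bolt's upright knob, half-way up, at the rod's tail: a stem 11 mm thick with a head 18 mm wide, 10 tall. Its top is 14 mm beyond this point, the rod's upper side 16 and the lid's face 31 mm below it. With the lid shut (axes then as nest) it lies 47 mm down the slope, 75 mm out from the nest's floor and, drawn back, 50 mm to the right (-y) of the nest's centre.
- keeper_mouth (a point): Centre of the keeper's mouth, which faces the bolt's tip. The keeper is a steel bracket on a pillar beside the lid's left edge, its top 70 mm from the deck, with a passage 17 by 17 mm, 26 mm long, running along the nest's y. Axes as nest.
- start_top (a point): Middle of the top of the start button: a grey round button 28 mm wide in a dark steel ring 44 mm wide, on the panel at the left of the console, nearest its low edge; its top is 23 mm from the deck when out. It is pressed along the nest's -z. Axes as nest.
- start (a joint): How far the start button is in (m): 0 out, 0.006 right in; a spring, about 5 N when right in.
- square_module: A square bare-metal module, 86 by 86 by 22 mm, two black plugs on one side, a paper label; not the one to test. Origin at the centre of its underside. Leave alone.
- solder_spool: Steel solder spool, 60 mm wide, 48 mm high, standing; origin at the centre of its underside. Leave alone.
- screwdriver: Screwdriver with a black handle, 170 mm long, lying in front of the tester. Leave alone.
- flux_jar: Small round jar, 52 mm wide, 50 mm high; origin at the centre of its underside. Leave alone.
- multimeter: Dark hand-held multimeter, 130 by 70 by 36 mm, lying to the left of the tester; origin at the centre of its underside. Leave alone.
- tweezers: Steel tweezers, about 100 mm long, lying flat. Leave alone.
Not all that is in view belongs to the job. Leave any green look-alike of the part that bears module_mid alone.

How it is judged:
On the way, in this order (a step that is already met when the one before it is completed fails the run):
1. the ribbed module lies flat in the nest, plug towards the contact block, and is let go (x of module_mid in the frame of nest between -0.006 and 0.006 m and y of module_mid in the frame of nest between -0.006 and 0.006 m and z of module_mid in the frame of nest between 0.012 and 0.018 m and angle between the z axis of module_mid and the z axis of nest, either way round below 0.06 rad and angle between the x axis of module_mid and the x axis of nest, either way round below 0.1 rad and x of module_plug in the frame of nest below -0.05 m and contact force between the fingers and module below 0.2 N), for 0.2 s.
2. the lid is shut over the seated module (x of module_mid in the frame of nest between -0.006 and 0.006 m and y of module_mid in the frame of nest between -0.006 and 0.006 m and z of module_mid in the frame of nest between 0.012 and 0.018 m and angle between the z axis of module_mid and the z axis of nest, either way round below 0.06 rad and angle between the x axis of module_mid and the x axis of nest, either way round below 0.1 rad and x of module_plug in the frame of nest below -0.05 m and value of joint lid below 0.02 rad), for 0.1 s.
3. the bolt is pushed fully home in the keeper with the lid shut (all of step 2 and value of joint bolt above 0.036 m), for 0.1 s.
4. the start button is pressed right in, the bolt still home (value of joint lid below 0.02 rad and value of joint bolt above 0.036 m and value of joint start above 0.0045 m), for 0.02 s.
At the end, for the whole second after the job is handed in: The ribbed module lies at rest in the nest: within 6 mm of its centre both ways, flat within 3.4 degrees, turned less than 5.7 degrees, plug down the slope. The lid is shut (below 0.02 rad), the bolt home (over 36 of its 40 mm) and the start button out again (all of step 3 and value of joint start below 0.0015 m and linear speed of module below 0.01 m/s); the robot touches nothing.
It fails at once if one of the other things on the desk is moved by more than 30 mm (distance of any of square_module, solder_spool, screwdriver, flux_jar, multimeter, tweezers from where it was at the start of the episode above 0.03 m).
It also fails if it takes over 72 s, if anything falls off the work surface, if the arm or the gripper's body presses on something with over 40 N, if the wrist force passes 120 N, or if a joint passes its speed limit or range.

## Working session

There is one attempt and no reset: what is moved stays moved. The work goes in short steps, Python scripts to look and compute and a tool call to move; the robot and the scene stay as the last step left them, time stands still between calls to the robot, and variables do not carry over. Pictures are saved under pics/ and viewed, and the job is handed in when it is done.

Besides the shell and the picture viewer there is one more tool, called after ">>>" in YAML: its name, and indented under it one key for each argument. arm_command: Moves the arm, as the interface text tells. Its arguments: {"type":"object","properties":{"moves":{"type":"array","items":{"type":"array","items":{"type":"number","minimum":-1,"maximum":1}}},"hand":{"type":"number"},"force":{"type":"number"}},"required":["moves"]}

```bash
ls; mkdir -p pics
python3 - <<'E'
from cell import r
import cv2,numpy as np,pickle
s=r.state();print({k:np.round(v,4).tolist() for k,v in s.items()},r.grip_point_offset)
d={}
for n in("side","top"):
    a=r.snapshot(n);d[n]=a;cv2.imwrite(f"pics/{n}0.png",a["image"][:,:,::-1]);print(n,a["intrinsics"],a["R"],a["t"])
pickle.dump(d,open("s0.pkl","wb"))
E
```

```text
pics
{'clock': 0.0, 'qpos': [-1.452, 0.0533, 1.6143, 0.0, 1.476, -0.119], 'joint_velocities': [-0.0005, 0.0007, 0.0002, 0.0008, -0.0009, 0.0033], 'joint_torque': [-0.0025, -39.3683, -37.0178, -0.0001, 0.0073, -0.0], 'tool_pos': [0.1472, -0.6071, 0.4035], 'ee_rot': [0.9929, 0.1186, 0.0, -0.001], 'wrist_force': [-0.2634, 0.5059, -0.4159], 'torque': [0.0327, 0.0311, -0.0468], 'width': 0.0853} 0.1547
side [[397.79717564   0.         322.37513491]
 [  0.         397.79717564 195.61182145]
 [  0.           0.           1.        ]] [[ 0.91595406 -0.40099019 -0.01533046]
 [-0.27864414 -0.60806697 -0.74337877]
 [ 0.28876565  0.68517255 -0.66869498]] [-0.46664258  0.21049553  1.34049352]
top [[518.33973202   0.         313.61284088]
 [  0.         518.33973202 204.07651316]
 [  0.           0.           1.        ]] [[ 0.00562382 -0.99987148 -0.01501349]
 [-0.99585923 -0.0042377  -0.09080987]
 [ 0.09073458  0.01546202 -0.99575507]] [0.0077183  0.50670328 1.52981763]
```

View pics/side0.png

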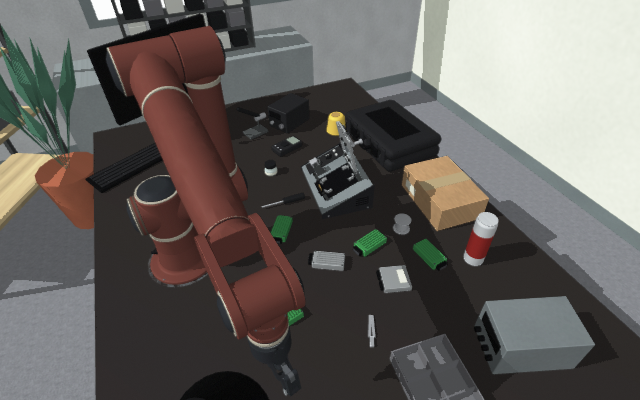

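View pics/top0.png

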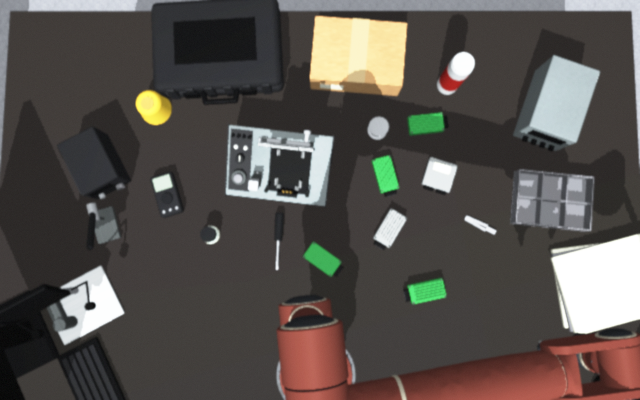

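Candidates for the module: silver ribbed box at top (390,229) / side (327,261). The greens at top (386,174), (323,259), (427,291), (427,123) are look-alikes, and the square one is at (439,175). I choose the silver ribbed box and will check it in crops.

Run:
```python
import cv2,pickle
d=pickle.load(open("s0.pkl","rb"))
def crop(n,x,y,w,h,s,o):
    i=d[n]["image"][y:y+h,x:x+w,::-1]
    cv2.imwrite(o,cv2.resize(i,None,fx=s,fy=s,interpolation=cv2.INTER_CUBIC))
crop("top",360,195,60,60,10,"pics/tm.png")
crop("side",295,240,65,40,12,"pics/sm.png")
crop("top",215,115,125,95,6.4,"pics/tc.png")
crop("side",295,115,85,105,5.7,"pics/sc.png")
```

```text
(no output)
```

View pics/tm.png

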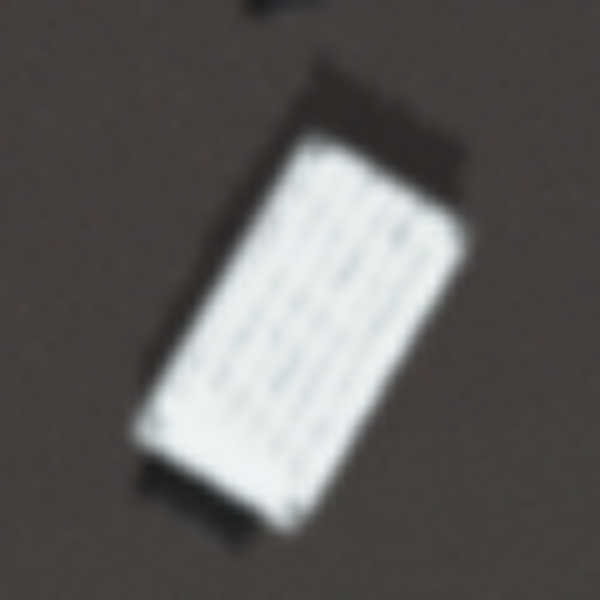

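View pics/sm.png

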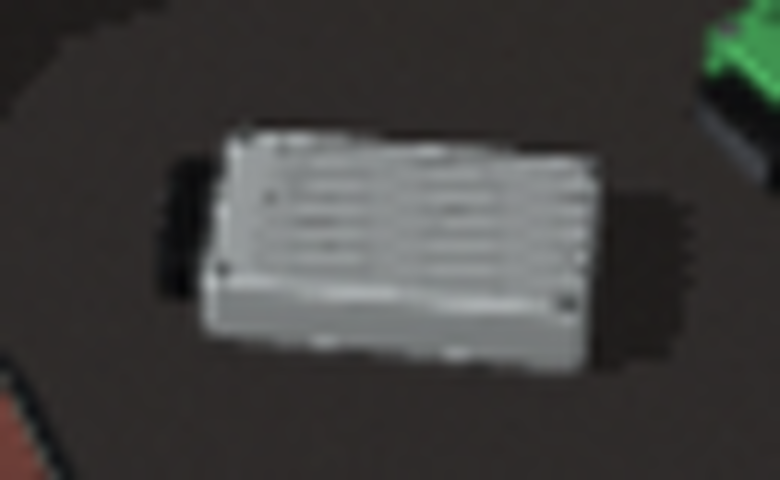

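View pics/tc.png

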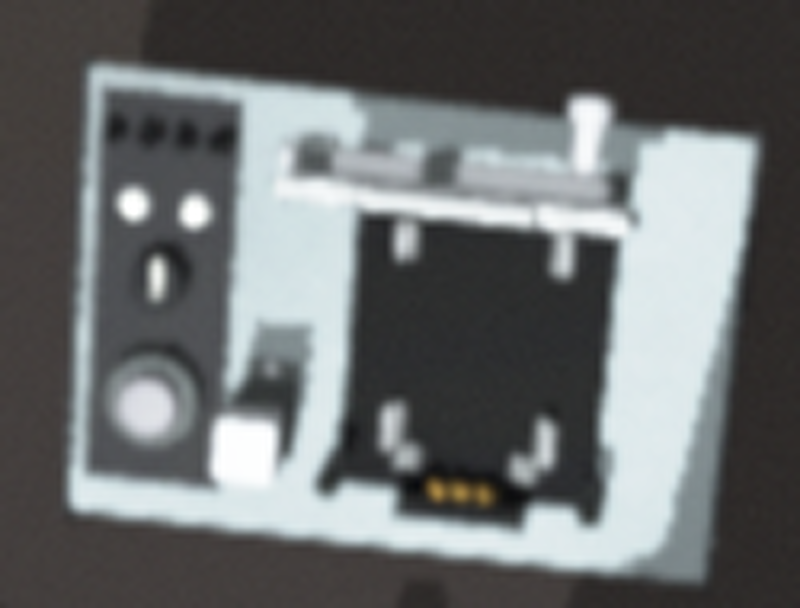

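View pics/sc.png

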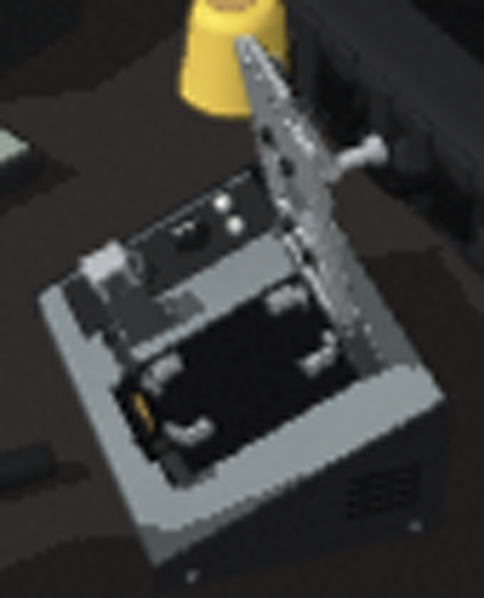

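```bash
cat > h.py <<'E'
import numpy as np,pickle
from scipy.optimize import least_squares
from scipy.spatial.transform import Rotation as Ro
d=pickle.load(open("s0.pkl","rb"))
def proj(n,X):
    c=d[n];p=np.atleast_2d(X)@np.array(c["R"]).T+c["t"];p=p@np.array(c["intrinsics"]).T
    return p[:,:2]/p[:,2:]
def px(x0,y0,s,L): return np.array([[x0+(u+.5)/s-.5,y0+(v+.5)/s-.5] for u,v in L])
A=np.arctan2(89,190)
A=np.radians(25)
def Rd(yaw): return Ro.from_euler('z',yaw).as_matrix()@Ro.from_euler('y',-A).as_matrix()
def deck(p,L):  # p=x,y,yaw ; deck coords
    R=Rd(p[2]); o=np.array([p[0],p[1],.0685]); return np.atleast_2d(L)@R.T+o
def fit(f,p0,names=None):
    s=least_squares(f,p0,loss='soft_l1',f_scale=1.0); return s
E
python3 - <<'E'
from h import *
for n in d: c=d[n];print(n,"cam",-np.array(c["R"]).T@c["t"])
# module
T=px(360,195,10,[(312,135),(468,230),(135,435),(292,530)]);S=px(295,240,12,[(232,130),(597,155),(580,305),(208,272),(205,335),(585,372)])
def mod(p):
    R=Ro.from_euler('z',p[3]).as_matrix();o=np.array([p[0],p[1],p[2]])
    f=lambda L:np.array(L)/1e3@R.T+o
    # -x plug: front(lower in top img)
    return f([(52,28,15),(52,-28,15),(-52,28,15),(-52,-28,15)]),f([(-52,28,15),(52,28,15),(52,-28,15),(-52,-28,15),(-52,-28,-15),(52,-28,-15)])
def g(p):
    a,b=mod(p);return np.r_[(proj("top",a)-T).ravel(),(proj("side",b)-S).ravel()]
s=fit(g,[.46,-.15,.015,-.5]);print("module",s.x,np.round(s.fun,1))
def g1(p): return g([p[0],p[1],.015,p[2]])[:8]
print("top only",fit(g1,[.46,-.15,-.5]).x)
def g2(p): return g([p[0],p[1],.015,p[2]])[8:]
print("side only",fit(g2,[.46,-.15,-.5]).x)
# console
h=.095/np.cos(A)
TC=px(215,115,6.4,[(90,65),(70,512),(762,135),(705,582),(476,341.5)])
SC=px(295,115,5.7,[(442,395),(155,565),(40,300),(239,362)])
DT=np.array([(h,.15,0),(-h,.15,0),(h,-.15,0),(-h,-.15,0),(.002,-.035,.014)])
DS=np.array([(h,-.15,0),(-h,-.15,0),(-h,.15,0),(.002,-.035,.014)])
gt=lambda p:(proj("top",deck(p,DT))-TC).ravel()
gs=lambda p:(proj("side",deck(p,DS))-SC).ravel()
for q in (lambda p:np.r_[gt(p),gs(p)],gt,gs):
    s=fit(q,[.65,.08,-.1]);print("console",s.x,np.round(s.fun,1).reshape(-1,2).tolist(), "nest",deck(s.x,[.002,-.035,.004]))
E
```

```text
side cam [ 0.09898803 -0.97759308  1.04570535]
top cam [ 0.36575438 -0.0137895   1.5694532 ]
module [ 0.43645855 -0.21615578  0.01126051 -0.53663818] [-0.4 -0.   0.3  0.2 -0.4 -0.1  0.2  0.2 -0.1 -1.3  0.6 -0.7  0.6  0.3
 -0.5  0.2  0.   0.7 -0.   0.5]
top only [ 0.43651499 -0.21591741 -0.53746591]
side only [ 0.4350822  -0.21855746 -0.5351754 ]
console [ 0.61336525  0.11536562 -0.11100612] [[0.0, 0.6], [0.1, -0.5], [-1.1, 1.3], [0.0, 0.0], [0.1, 0.3], [0.8, 0.9], [1.3, 0.1], [0.1, -1.2], [0.1, -0.4]] nest [[0.6096094  0.08056751 0.07297047]]
console [ 0.6143207   0.11506868 -0.10901   ] [[0.0, 0.3], [0.3, -0.7], [-1.0, 0.8], [0.2, -0.4], [0.3, -0.0]] nest [[0.61063432 0.08026314 0.07297047]]
console [ 0.61139795  0.11581801 -0.11477495] [[0.2, 1.1], [0.5, 0.2], [-0.3, -1.2], [-0.5, -0.4]] nest [[0.60751098 0.0810343  0.07297047]]
```

Crops: silver ribbed box, six ribs, black plug at top-px (379,245), end toward lower left: the right one. Fit residuals are around 1 px.

```bash
cat >> h.py <<'E'
GP=.1547
def toolR(yaw,tilt=0.):  # tool x = up-slope dir at yaw, z into the deck
    R=Ro.from_euler('z',yaw).as_matrix()@Ro.from_euler('y',-tilt).as_matrix()
    return R@np.diag([1.,-1,-1])
def row(r,tcp,R):
    s=r.state();R0=Ro.from_quat(s["ee_rot"])
    p=R0.inv().apply(np.array(tcp)-s["tool_pos"]);w=(R0.inv()*Ro.from_matrix(R)).as_rotvec()
    print("clock",round(s["clock"],2),"tcp",np.round(s["tool_pos"],4),"F",np.round(s["wrist_force"],1),"w",round(s["width"],4),
      "q",np.round(s["qpos"],2))
    print("ROW",np.round(np.r_[p/.75,w/np.radians(60)],4).tolist(),"mm",np.round(p*1e3,1),"rows>=",max(np.linalg.norm(p)/.0625,np.degrees(np.linalg.norm(w))/10.7))
E
python3 - <<'E'
from h import *
from cell import r
row(r,[.436,-.217,.30],toolR(-.537))
E
```

```text
clock 0.1 tcp [ 0.1472 -0.6072  0.4036] F [-0.1  0.7  0.4] w 0.0852 q [-1.45  0.05  1.61  0.    1.48 -0.12]
ROW [0.4968, -0.4146, 0.139, -0.0018, 0.0005, 0.7398] mm [ 372.6 -311.   104.2] rows>= 7.941883939122322
```

>>> arm_command:
  moves:
    - [0.497,-0.415,0.06,0,0,0.74]
    - [0.497,-0.415,0.06,0,0,0.74]
    - [0.497,-0.415,0.06,0,0,0.74]
    - [0.497,-0.415,0.06,0,0,0.74]
    - [0.497,-0.415,0.1,0,0,0.74]
    - [0.497,-0.415,0.139,-0.002,0,0.74]
    - [0.497,-0.415,0.139,-0.002,0,0.74]
    - [0.497,-0.415,0.139,-0.002,0,0.74]
    - [0.497,-0.415,0.139,-0.002,0,0.74]
    - [0.497,-0.415,0.139,-0.002,0,0.74]
  hand: -1

```text
clock: 1.35
tool_pos: [0.4361, -0.2164, 0.2996]
ee_rot: [0.964, -0.265, -0.001, 0.0]
wrist_force: [0.4, -0.4, 0.1]
width: 0.0856
```

```bash
cat >> h.py <<'E'
import cv2
def snap(r,n,tag,x,y,w,h,s):
    a=r.snapshot(n);i=a["image"][y:y+h,x:x+w,::-1]
    cv2.imwrite(f"pics/{tag}.png",cv2.resize(i,None,fx=s,fy=s,interpolation=cv2.INTER_CUBIC))
E
python3 - <<'E'
from h import *
from cell import r
snap(r,"side","s1",260,160,160,120,5)
row(r,[.436,-.217,.022+GP],toolR(-.537))
E
```

```text
clock 1.4 tcp [ 0.436  -0.2172  0.3003] F [ 0.5 -0.5  0.3] w 0.0853 q [-0.61 -0.2   2.03 -0.    1.31  1.49]
ROW [-0.0001, -0.0004, 0.1648, 0.0009, -0.0, -0.0004] mm [-1.000e-01 -3.000e-01  1.236e+02] rows>= 1.9772667952460954
```

View pics/s1.png

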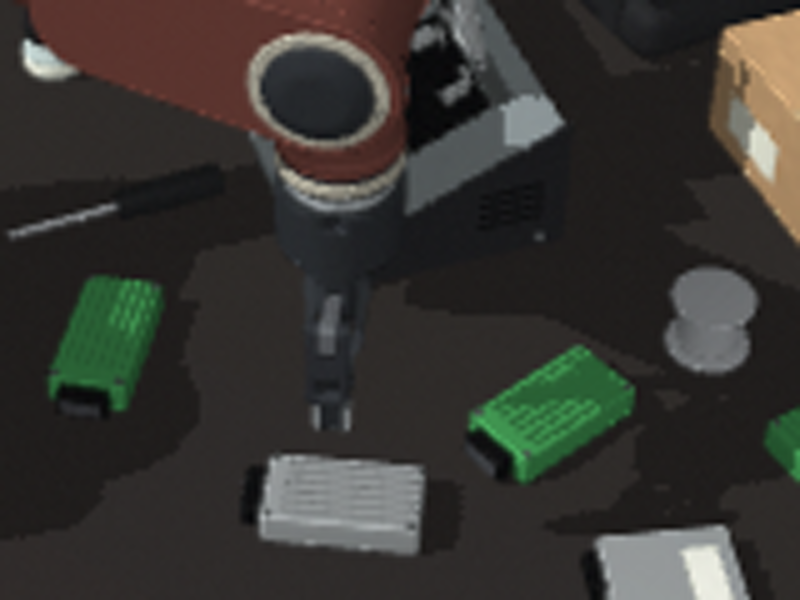

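Gripper hangs over the module: fingers at side-px (326,243), module at (327,261). Descending.

>>> arm_command:
  moves:
    - [0,0,0.08,0,0,0]
    - [0,0,0.13,0,0,0]
    - [0,0,0.155,0,0,0]
    - [0,0,0.165,0,0,0]
    - [0,0,0.165,0,0,0]
    - [0,0,0.165,0,0,0]

```text
clock: 2.15
tool_pos: [0.4364, -0.2181, 0.178]
ee_rot: [0.964, -0.266, 0.001, 0.001]
wrist_force: [-0.6, -0.2, 0.7]
width: 0.0856
```

>>> arm_command:
  moves:
    - [0,0,0,0,0,0]
    - [0,0,0,0,0,0]
    - [0,0,0,0,0,0]
    - [0,0,0,0,0,0]
    - [0,0,0,0,0,0]
    - [0,0,0,0,0,0]
    - [0,0,0,0,0,0]
    - [0,0,0,0,0,0]
  hand: 1
  force: 40

```text
clock: 3.15
tool_pos: [0.437, -0.2186, 0.1794]
ee_rot: [0.964, -0.266, 0.002, 0.002]
wrist_force: [-1.8, 0.0, 6.0]
width: 0.055
```

Run:
```python
from h import *
from cell import r
snap(r,"side","s2",280,200,100,75,8)
snap(r,"top","t2",350,180,80,80,7)
row(r,[.436,-.217,.36],toolR(-.537))
```

```text
clock 3.25 tcp [ 0.437  -0.2186  0.1794] F [-2.3 -0.8  5.6] w 0.0544 q [-0.62 -0.01  2.09 -0.    1.06  1.49]
ROW [-0.0011, -0.0008, -0.2409, 0.0017, -0.0046, -0.0008] mm [  -0.9   -0.6 -180.7] rows>= 2.8905322559929205
```

View pics/s2.png

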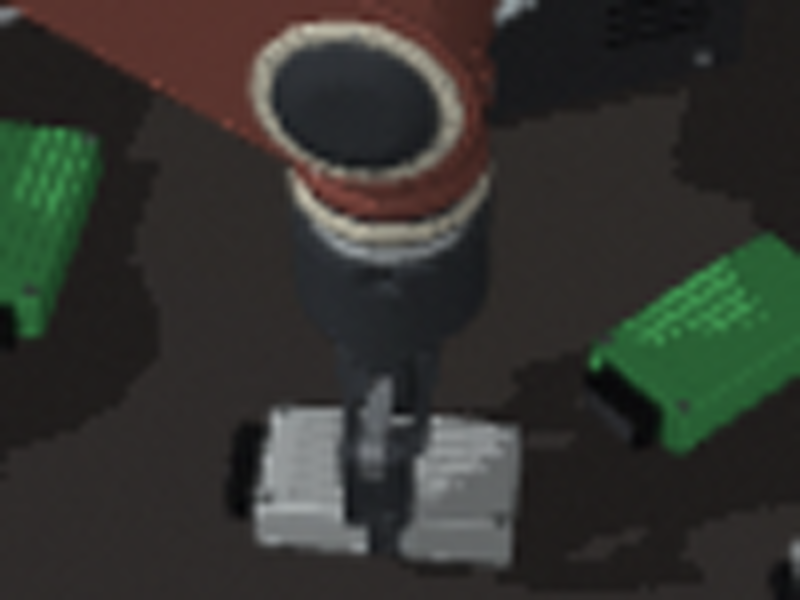

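View pics/t2.png

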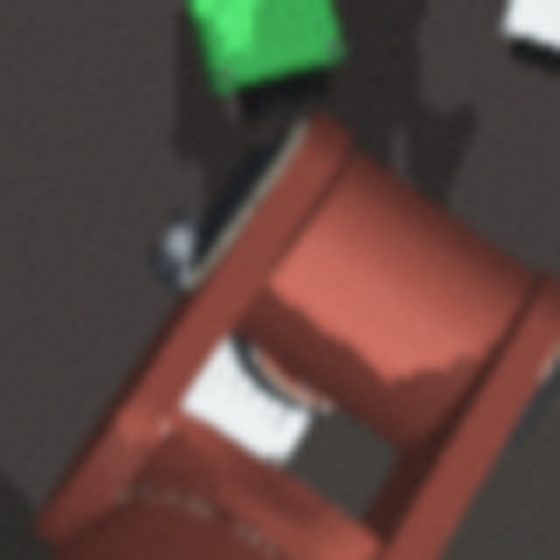

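>>> arm_command:
  moves:
    - [0,0,-0.03,0,0,0]
    - [0,0,-0.1,0,0,0]
    - [0,0,-0.17,0,0,0]
    - [0,0,-0.24,0,0,0]
    - [0,0,-0.24,0,0,0]
    - [0,0,-0.24,0,0,0]

```text
clock: 4.0
tool_pos: [0.436, -0.2175, 0.3575]
ee_rot: [0.964, -0.266, 0.001, 0.001]
wrist_force: [-0.4, 0.1, -3.9]
width: 0.0549
```

```bash
cat >> h.py <<'E'
P=np.array([.61336,.11536,-.111])
N=deck(P,[.002,-.035,.004])[0]; RN=Rd(P[2]); 
def nest(x,y,z): return N+RN@np.array([x,y,z])
def nestR(): return RN@np.diag([1.,-1,-1])
E
python3 - <<'E'
from h import *
from cell import r
row(r,nest(0.,0,.24),nestR())
E
```

```text
clock 4.0 tcp [ 0.436  -0.2175  0.3575] F [-0.4  0.1 -3.9] w 0.0549 q [-0.62 -0.25  1.98 -0.    1.42  1.49]
ROW [-0.128, -0.404, 0.0885, 0.0907, 0.4087, -0.4005] mm [ -96.  -303.    66.4] rows>= 5.195660522565821
```

>>> arm_command:
  moves:
    - [-0.02,-0.06,0,0.015,0.07,-0.067]
    - [-0.04,-0.13,0,0.03,0.14,-0.13]
    - [-0.06,-0.2,0,0.045,0.2,-0.2]
    - [-0.085,-0.27,0.02,0.06,0.27,-0.267]
    - [-0.107,-0.34,0.055,0.075,0.34,-0.33]
    - [-0.128,-0.404,0.0885,0.0907,0.4087,-0.4]
    - [-0.128,-0.404,0.0885,0.0907,0.4087,-0.4]
    - [-0.128,-0.404,0.0885,0.0907,0.4087,-0.4]
    - [-0.128,-0.404,0.0885,0.0907,0.4087,-0.4]
    - [-0.128,-0.404,0.0885,0.0907,0.4087,-0.4]

```text
clock: 5.25
tool_pos: [0.509, 0.0908, 0.291]
ee_rot: [0.975, -0.055, 0.216, 0.012]
wrist_force: [0.1, 0.6, -4.0]
width: 0.0551
```

Run:
```python
from h import *
from cell import r
snap(r,"side","s3",270,115,120,100,6)
snap(r,"top","t3",215,105,130,110,6)
row(r,nest(0.,0,.24),nestR())
```

```text
clock 5.35 tcp [0.5089 0.091  0.2911] F [ 0.5 -0.1 -3.4] w 0.0552 q [ 0.05 -0.21  2.07 -0.09  0.85  1.78]
ROW [-0.0006, -0.001, 0.0006, 0.0006, -0.0008, -0.0019] mm [-0.5 -0.8  0.4] rows>= 0.01587105690404288
```

View pics/s3.png

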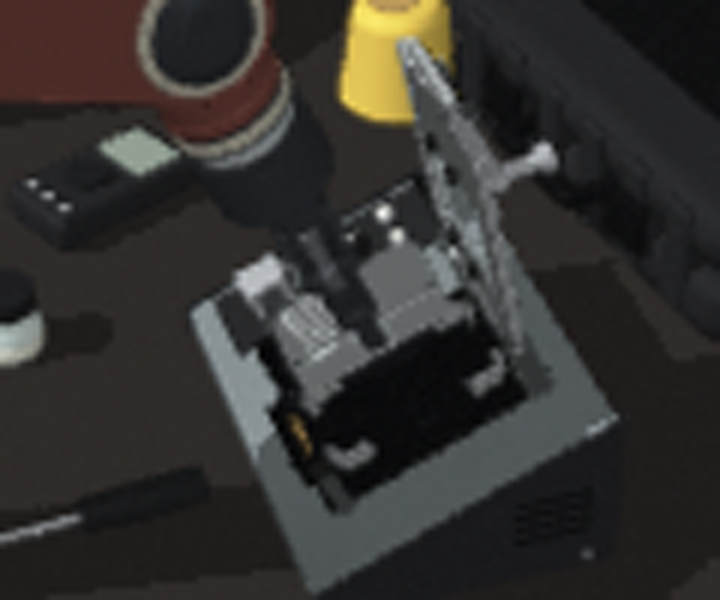

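View pics/t3.png

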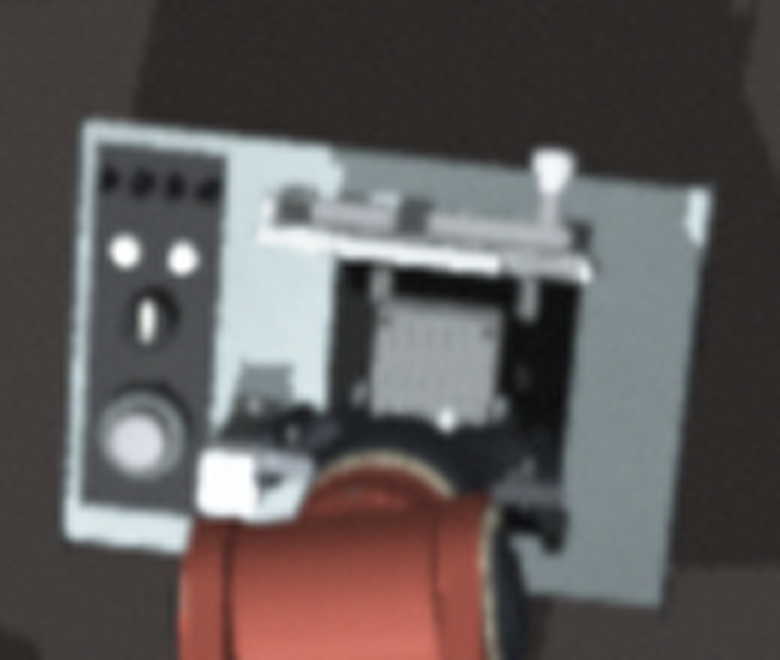

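```bash
python3 - <<'E'
from h import *
z0=.24-.1794
def c(n,x,y,s,L):
    p=proj(n,np.array([nest(*q) for q in L])); print(n,np.round((p-[x,y]+.5)*s-.5).tolist())
m=.0
print("top back corners of top face; locator inner-face tops back L,R")
c("top",215,105,6,[(.052,.028,z0+.03),(.052,-.028,z0+.03),(.0455,.0335,.012),(.0455,-.0335,.012),(-.073,.02,.022),(-.073,-.02,.022)])
print("side: bottom corners front-right, back-right, top front-right, top front-left; locator right front/back")
c("side",270,115,6,[(-.052,-.028,z0),(.052,-.028,z0),(-.052,-.028,z0+.03),(-.052,.028,z0+.03),(-.0455,-.0335,.012),(.0455,-.0335,.012)])
E
python3 - <<'E'
import cv2
for n,(x,y,w,h) in {"s3":(260,260,250,230),"t3":(320,220,240,220)}.items():
    i=cv2.imread(f"pics/{n}.png")[y:y+h,x:x+w];cv2.imwrite(f"pics/{n}b.png",cv2.resize(i,None,fx=2.5,fy=2.5))
E
```

```text
top back corners of top face; locator inner-face tops back L,R
top [[376.0, 313.0], [499.0, 327.0], [385.0, 284.0], [524.0, 300.0], [391.0, 527.0], [473.0, 537.0]]
side: bottom corners front-right, back-right, top front-right, top front-left; locator right front/back
side [[311.0, 398.0], [458.0, 312.0], [291.0, 368.0], [265.0, 314.0], [355.0, 446.0], [481.0, 372.0]]
```

View pics/s3b.png

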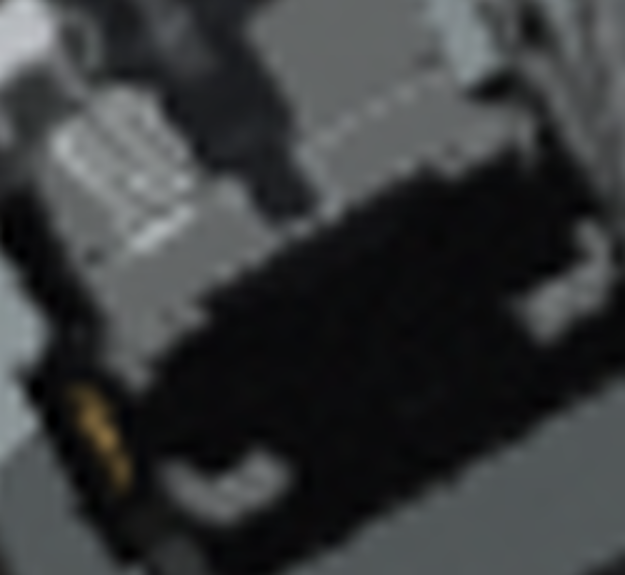

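View pics/t3b.png

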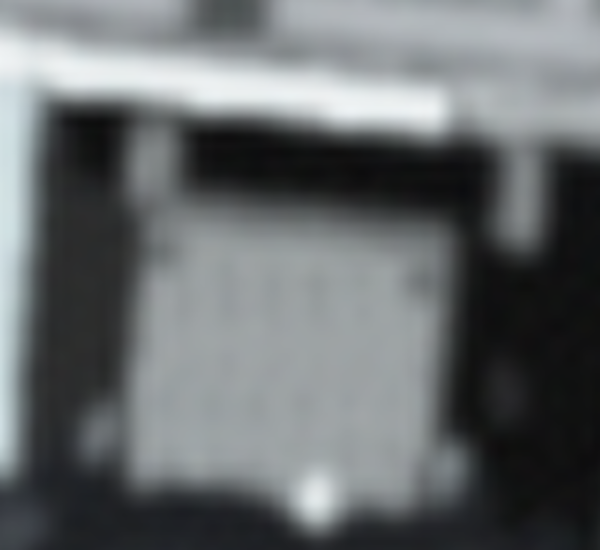

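```bash
cat >> h.py <<'E'
E_=[(0,1),(2,3),(4,5),(6,7),(0,2),(1,3),(4,6),(5,7),(0,4),(1,5),(2,6),(3,7)]
def box(dx,dy,z0,lx=.052,ly=.028,hz=.03):
    return np.array([nest(dx+a*lx,dy+b*ly,z0+c*hz) for a in(-1,1) for b in(-1,1) for c in(0,1)])
def wire(i,n,x,y,s,V,col,k):
    p=((proj(n,V)-[x,y]+.5)*s-.5)
    for a,b in E_: cv2.line(i,tuple(np.int32(p[a]*k)),tuple(np.int32(p[b]*k)),col,1,cv2.LINE_AA)
E
python3 - <<'E'
from h import *
out=[]
for dx in(0,.005):
  for n,t,x,y,(cx,cy) in(("side","s3",270,115,(250,250)),("top","t3",215,105,(330,230))):
    i=cv2.resize(cv2.imread(f"pics/{t}.png"),None,fx=2,fy=2)
    wire(i,n,x,y,6,box(dx,0,.24-.1794),(0,255,255) if dx else (0,0,255),2)
    out.append(i[cy*2:cy*2+300,cx*2:cx*2+400])
cv2.imwrite("pics/w3.png",np.vstack([np.hstack(out[:2]),np.hstack(out[2:])]))
E
```

```text
(no output)
```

View pics/w3.png

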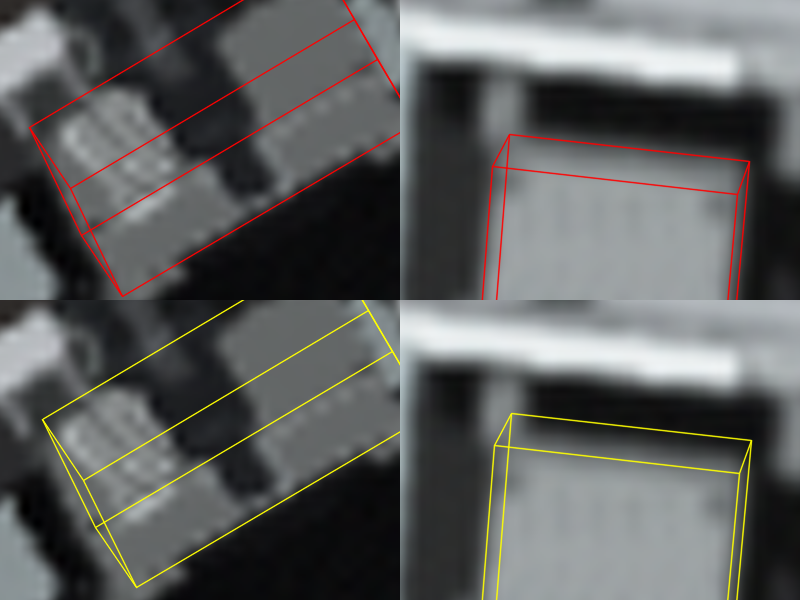

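Wireframe at dx=0 (red) matches both views within ~2 mm, e.g. the module's back edge in top-px ≈ (300,155). Descending to just above the locators.

>>> arm_command:
  moves:
    - [-0.0007,-0.001,0.03,0,0,0]
    - [-0.0007,-0.001,0.05,0,0,0]
    - [-0.0007,-0.001,0.06,0,0,0]
    - [-0.0007,-0.001,0.06,0,0,0]
    - [-0.0007,-0.001,0.06,0,0,0]

```text
clock: 5.98
tool_pos: [0.5277, 0.0897, 0.2506]
ee_rot: [0.975, -0.055, 0.217, 0.012]
wrist_force: [-0.5, 0.5, -2.7]
width: 0.0551
```

Run:
```python
from h import *
from cell import r
snap(r,"side","s4",270,115,120,100,6)
snap(r,"top","t4",215,105,130,110,6)
s=r.state();loc=RN.T@(s["tool_pos"]-N);print("tcp in nest",loc)
row(r,nest(0.,0,.1794),nestR())
out=[]
for dx in(0,1):
  for n,t,x,y,(cx,cy) in(("side","s4",270,115,(270,260)),("top","t4",215,105,(330,230))):
    i=cv2.resize(cv2.imread(f"pics/{t}.png"),None,fx=2,fy=2)
    if dx:wire(i,n,x,y,6,box(loc[0],loc[1],loc[2]-.1794),(0,0,255),2)
    out.append(i[cy*2:cy*2+300,cx*2:cx*2+400])
cv2.imwrite("pics/w4.png",np.vstack([np.hstack(out[:2]),np.hstack(out[2:])]))
```

```text
tcp in nest [4.48943622e-04 6.75919743e-05 1.96040919e-01]
clock 6.08 tcp [0.5277 0.0898 0.2508] F [-0.   0.4 -2.4] w 0.0554 q [ 0.04 -0.1   2.06 -0.09  0.76  1.78]
ROW [-0.0006, 0.0001, 0.0222, 0.0003, -0.002, -0.0019] mm [-0.5  0.1 16.6] rows>= 0.26635377068129895
```

View pics/w4.png

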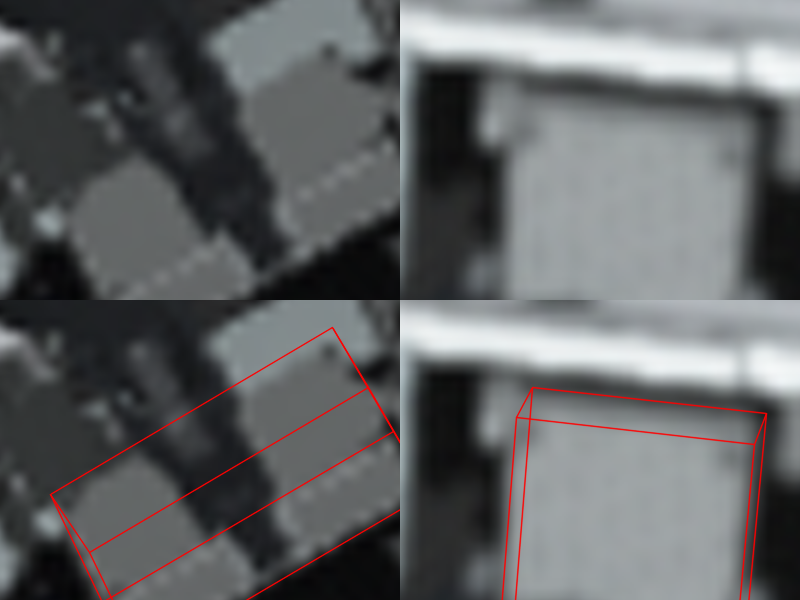

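Run:
```python
from h import *
loc=[.0004,0,.196]
out=[]
i=cv2.resize(cv2.imread("pics/s4.png"),None,fx=2,fy=2,interpolation=cv2.INTER_CUBIC)
j=i.copy()
wire(j,"side",270,115,6,box(loc[0],loc[1],loc[2]-.1794),(0,0,255),2)
for sx in(-1,1):
  for sy in(-1,1):
    wire(j,"side",270,115,6,box(sx*.0455,sy*.0335,0,.01,.002,.012),(0,255,255),2)
cv2.imwrite("pics/w5.png",np.hstack([i[440:1040,480:880],j[440:1040,480:880]]))
```

```text
(no output)
```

View pics/w5.png

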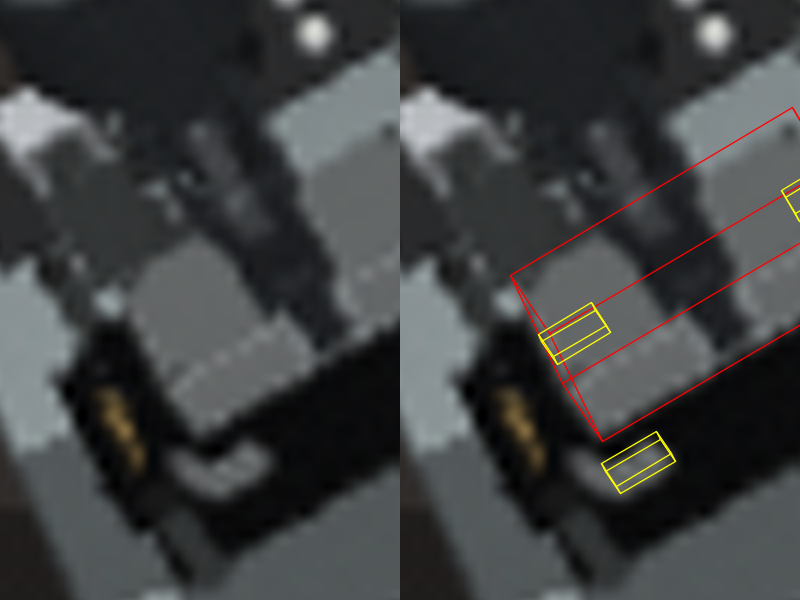

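The module's front-right corner (side crop px ~ (172,390)) sits right above its locator gap; it agrees within about 2 mm. Descending into the locators.

>>> arm_command:
  moves:
    - [-0.0015,0,0.004,0,-0.001,0]
    - [-0.0015,0,0.008,0,-0.002,0]
    - [-0.0015,0,0.011,0,-0.002,0]
    - [-0.0015,0,0.014,0,-0.002,0]
    - [-0.0015,0,0.017,0,-0.002,0]
    - [-0.0015,0,0.019,0,-0.002,0]
    - [-0.0015,0,0.02,0,-0.002,0]
    - [-0.0015,0,0.02,0,-0.002,0]

```text
clock: 7.08
tool_pos: [0.533, 0.0892, 0.2368]
ee_rot: [0.975, -0.055, 0.216, 0.012]
wrist_force: [-0.6, -0.5, -4.0]
width: 0.0551
```

Run:
```python
from h import *
from cell import r
snap(r,"side","s6",295,145,80,70,10)
s=r.state();loc=RN.T@(s["tool_pos"]-N);print("tcp in nest",loc)
row(r,nest(-.001,0,.1794),nestR())
```

```text
tcp in nest [-6.17828409e-04  5.29674113e-05  1.81065249e-01]
clock 7.12 tcp [0.533  0.0892 0.2368] F [-1.1 -0.8 -3.3] w 0.0551 q [ 0.04 -0.07  2.05 -0.1   0.73  1.78]
ROW [-0.0005, 0.0001, 0.0022, 0.0003, -0.0001, -0.0019] mm [-0.4  0.1  1.7] rows>= 0.027349778762341966
```

View pics/s6.png

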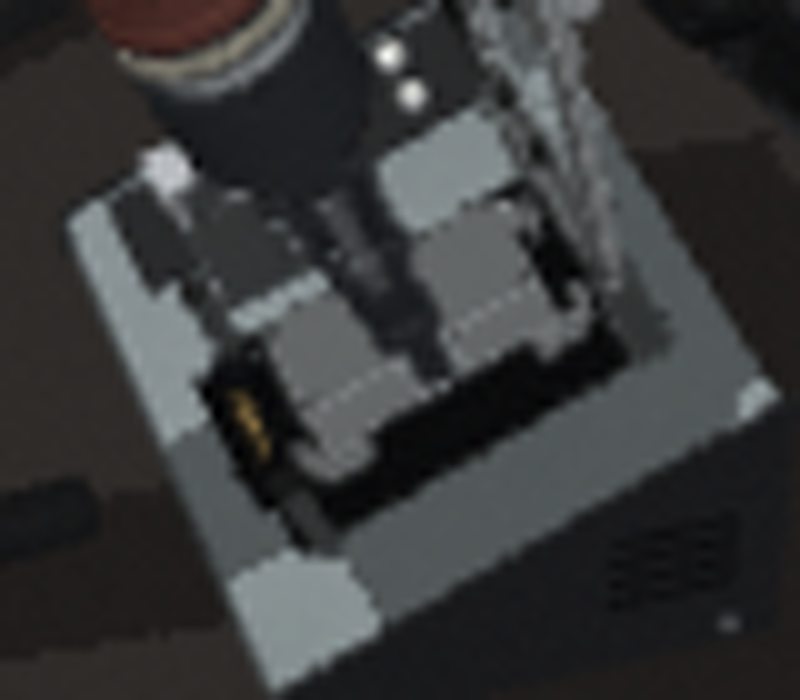

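Module between the locators with no contact force; the front-right locator at crop (340,465) is adjacent to its corner. Continuing down.

>>> arm_command:
  moves:
    - [-0.0002,0,0.001,0,0,0]
    - [-0.0002,0,0.002,0,0,0]
    - [-0.0002,0,0.003,0,0,0]
    - [-0.0002,0,0.004,0,0,0]
    - [-0.0002,0,0.004,0,0,0]

```text
clock: 7.75
tool_pos: [0.5338, 0.0892, 0.2356]
ee_rot: [0.975, -0.055, 0.215, 0.012]
wrist_force: [-16.5, 0.2, 12.5]
width: 0.0552
```

Run:
```python
from h import *
from cell import r
s=r.state();loc=RN.T@(s["tool_pos"]-N);print("tcp in nest",loc,"Fnest",RN.T@s["wrist_force"],"Tn",RN.T@s["torque"])
```

```text
tcp in nest [-0.00039514  0.00021412  0.17959855] Fnest [-9.62303003 -1.66192014 18.23637054] Tn [-0.44513308  1.53621721 -0.04646753]
```

Contact at the expected floor height (18 N along the normal). Back off slightly and let go.

>>> arm_command:
  moves:
    - [0,0,-0.002,0,0,0]
    - [0,0,-0.002,0,0,0]

```text
clock: 8.0
tool_pos: [0.5333, 0.0893, 0.2372]
ee_rot: [0.975, -0.055, 0.216, 0.012]
wrist_force: [-0.7, 0.3, -2.9]
width: 0.0552
```

>>> arm_command:
  moves:
    - [0,0,0,0,0,0]
    - [0,0,0,0,0,0]
    - [0,0,0,0,0,0]
    - [0,0,0,0,0,0]
  hand: -1

```text
clock: 8.5
tool_pos: [0.5335, 0.0893, 0.2374]
ee_rot: [0.975, -0.055, 0.216, 0.012]
wrist_force: [0.5, -0.2, -0.6]
width: 0.0856
```

>>> arm_command:
  moves:
    - [0,0,-0.03,0,0,0]
    - [0,0,-0.08,0,0,0]
    - [0,0,-0.13,0,0,0]
    - [0,0,-0.16,0,0,0]
    - [-0.1,0,-0.2,0,0,0]
    - [-0.1,0,-0.2,0,0,0]

```text
clock: 9.25
tool_pos: [0.4008, 0.1043, 0.3406]
ee_rot: [0.975, -0.055, 0.215, 0.012]
wrist_force: [0.1, 0.4, 0.7]
width: 0.0851
```

Run:
```python
from h import *
from cell import r
s=r.state();print(s["clock"],s["tool_pos"],s["wrist_force"])
snap(r,"side","s7",300,135,75,75,8)
snap(r,"top","t7",215,110,125,95,6)
for n,t,x,y,k in(("side","s7",300,135,8),("top","t7",215,110,6)):
    i=cv2.imread(f"pics/{t}.png");wire(i,n,x,y,k,box(0,0,0),(0,0,255),1);cv2.imwrite(f"pics/{t}w.png",i)
```

```text
9.25 [0.40079582 0.10432967 0.34057641] [0.12465901 0.43080125 0.73953812]
```

View pics/s7.png

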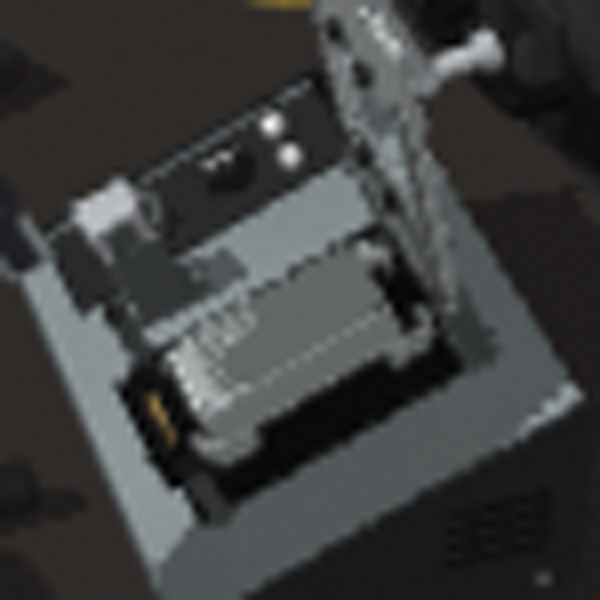

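View pics/s7w.png

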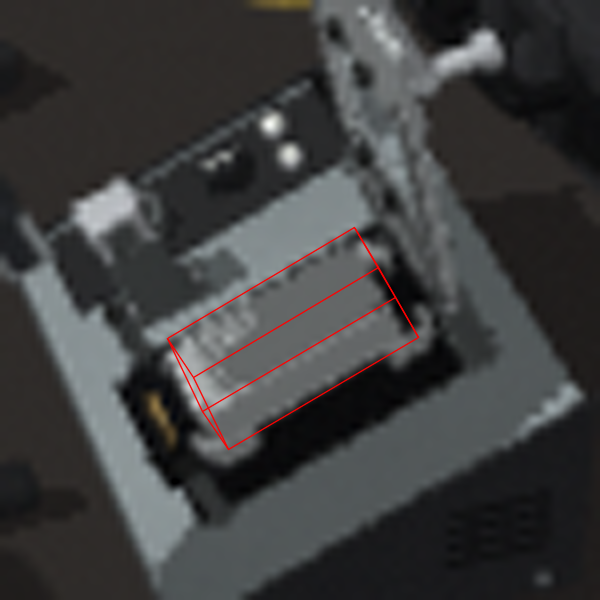

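View pics/t7.png

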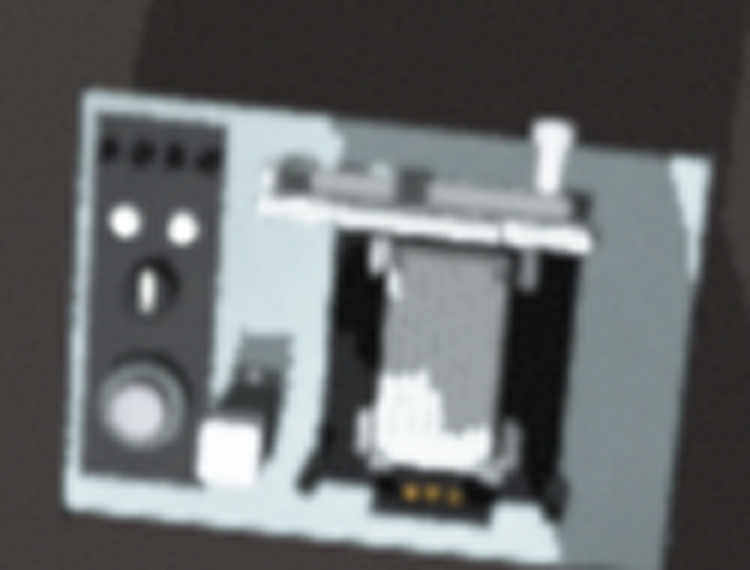

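Module lies between all four locators (top crop case x 385–505, y 250–465), plug toward brass pins (430,492). Now estimate the lid angle with wireframes.

```bash
cat >> h.py <<'E'
def lidp(th,rr,y,out=0.): # point on lid: radius, y, outward offset from midplane
    return nest(.073-rr*np.cos(th)+out*np.sin(th), y, .041+rr*np.sin(th)+out*np.cos(th))
E
python3 - <<'E'
from h import *
rows=[]
for th in(1.65,1.75,1.85):
  o=[]
  for n,(x,y,w,h) in{"side":(320,105,60,80),"top":(250,120,90,60)}.items():
    i=d[n]["image"][y:y+h,x:x+w,::-1];k=5
    i=cv2.resize(i,None,fx=k,fy=k,interpolation=cv2.INTER_CUBIC)
    L=[(20,-70),(150,-70),(150,-35),(173,-35),(173,35),(150,35),(150,70),(20,70)]
    p=((proj(n,np.array([lidp(th,a/1e3,b/1e3,.0035) for a,b in L]))-[x,y]+.5)*k-.5).astype(int)
    cv2.polylines(i,[p],True,(0,0,255),1)
    kn=((proj(n,np.array([lidp(th,.12,-.05,.0345+.014),lidp(th,.12,-.05,.0035)]))-[x,y]+.5)*k-.5).astype(int)
    cv2.line(i,tuple(kn[0]),tuple(kn[1]),(0,255,255),1)
    c=np.zeros((400,450,3),np.uint8);c[:i.shape[0],:i.shape[1]]=i[:400,:450];o.append(c[:300 if n=="top" else 400,:450 if n=="top" else 300] if 0 else c)
  rows.append(np.vstack([o[0][:,:300],cv2.resize(o[1][:300],(300,200))]))
cv2.imwrite("pics/lid0.png",np.hstack(rows)[:, :800] if 0 else cv2.resize(np.hstack(rows),(800,533)))
E
```

```text
(no output)
```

View pics/lid0.png

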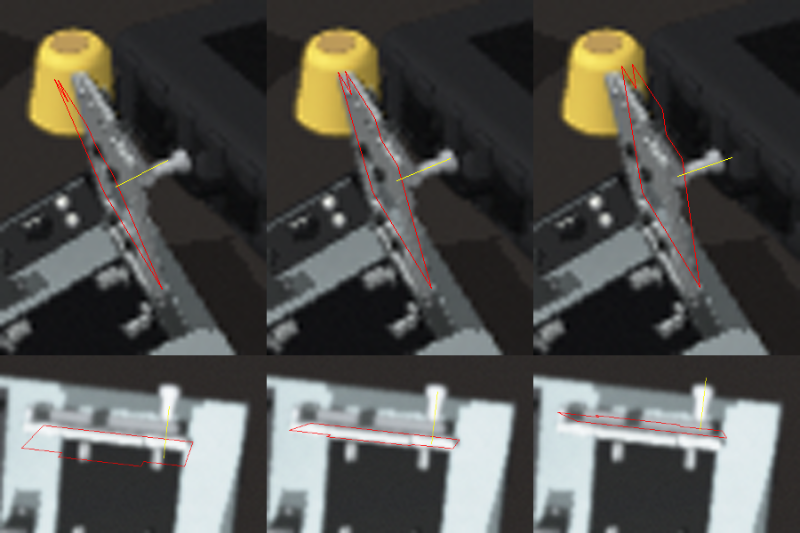

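Wireframe: θ≈1.78 fits both views (lid top at side-px ≈ (338,121)). Plan: shut fingers, go over the top, behind the tab.

```bash
cat >> h.py <<'E'
TIP=.173
def tcp_for_tip(p,R): return np.array(p)-R[:,2]*TIP
E
python3 - <<'E'
from h import *
from cell import r
R=toolR(P[2],0.)
print("edge",lidp(1.78,.173,0),"hinge",lidp(0,0,0))
tip=lidp(1.78,.150,0,.0035)+ RN[:,1]*0 + R[:,0]*(.011+.025)
t=tcp_for_tip(tip,R);print("behind tcp",t,"tip",tip)
row(r,[.43,.10,.54],R)
E
```

```text
edge [0.61942041 0.07946779 0.30953706] hinge [0.65813696 0.07515251 0.14098022]
behind tcp [0.66373527 0.07452854 0.4609159 ] tip [0.66373527 0.07452854 0.2879159 ]
clock 9.35 tcp [0.4016 0.1044 0.3413] F [-1.  -0.5 -0.2] w 0.0852 q [ 0.1  -0.57  2.25 -0.1   1.04  1.81]
ROW [0.1466, 0.0015, -0.224, -0.0, -0.4166, -0.001] mm [ 110.     1.1 -168. ] rows>= 3.2125803074257493
```

>>> arm_command:
  moves:
    - [0.01,0.0015,-0.08,0,-0.05,0]
    - [0.05,0.0015,-0.15,0,-0.2,0]
    - [0.1466,0.0015,-0.224,0,-0.35,0]
    - [0.1466,0.0015,-0.224,0,-0.4166,0]
    - [0.1466,0.0015,-0.224,0,-0.4166,0]
    - [0.1466,0.0015,-0.224,0,-0.4166,0]
  hand: 1

```text
clock: 10.1
tool_pos: [0.4301, 0.1, 0.5382]
ee_rot: [0.998, -0.056, -0.001, 0.0]
wrist_force: [-0.3, 0.2, -0.3]
width: -0.0
```

Run:
```python
from h import *
from cell import r
R=toolR(P[2],0.)
row(r,[.67,.074,.54],R)
```

```text
clock 10.1 tcp [0.4301 0.1    0.5382] F [-0.3  0.2 -0.3] w -0.0 q [ 0.06 -0.44  1.82  0.    1.76  1.74]
ROW [0.3217, -0.0014, -0.0028, 0.0002, 0.0015, -0.0011] mm [241.3  -1.   -2.1] rows>= 3.86028766940572
```

>>> arm_command:
  moves:
    - [0.08,-0.0014,-0.003,0,0,0]
    - [0.16,-0.0014,-0.003,0,0,0]
    - [0.24,-0.0014,-0.003,0,0,0]
    - [0.322,-0.0014,-0.003,0,0,0]
    - [0.322,-0.0014,-0.003,0,0,0]
    - [0.322,-0.0014,0.03,0,0,0]
    - [0.322,-0.0014,0.07,0,0,0]
    - [0.322,-0.0014,0.1,0,0,0]
    - [0.322,-0.0014,0.1,0,0,0]

```text
clock: 11.22
tool_pos: [0.6689, 0.0742, 0.4599]
ee_rot: [0.998, -0.056, -0.003, 0.0]
wrist_force: [-0.7, 0.4, -0.3]
width: -0.0
```

Run:
```python
from h import *
from cell import r
s=r.state();R=Ro.from_quat(s["ee_rot"]).as_matrix();print("tip",s["tool_pos"]+TIP*R[:,2],s["wrist_force"],s["clock"],s["tool_pos"])
snap(r,"side","s8",290,85,100,100,6)
R0=toolR(P[2],0.)
print([np.round(R.T@(tcp_for_tip(lidp(th,.156,0,.0035)+R0[:,0]*.011*1,R0)-s["tool_pos"])/.75,4).tolist() for th in(1.8,1.7,1.6,1.5,1.4)])
```

```text
tip [0.66778526 0.07422427 0.286872  ] [-0.67069697  0.41924496 -0.3357434 ] 11.225 [0.66890129 0.07422922 0.4598684 ]
[[-0.038, 0.0004, -0.0098], [-0.0582, 0.0004, -0.0048], [-0.0778, 0.0004, 0.0022], [-0.0966, 0.0004, 0.011], [-0.1144, 0.0004, 0.0218]]
```

View pics/s8.png

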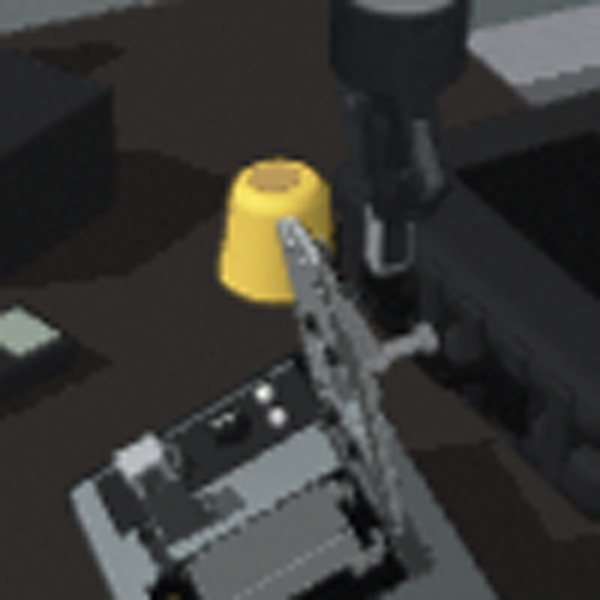

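Fingers are behind the tab (tips at crop (390,265), tab top (290,225)). Now compute the arc.

```bash
cat >> h.py <<'E'
def tilt(th): return A*np.clip((1.3-th)/1.3,0,1)
def arc(r,ths,rc=.163,press=0.):
    s=r.state();R0=Ro.from_quat(s["ee_rot"])
    print(round(s["clock"],2),"F",np.round(s["wrist_force"],1))
    o=[]
    for th in ths:
        R=toolR(P[2],tilt(max(th,0)))
        t=tcp_for_tip(lidp(th,rc,0,.0035-press)+R[:,0]*.011,R)
        w=(R0.inv()*Ro.from_matrix(R)).as_rotvec()/np.radians(60)
        o.append(np.round(np.r_[R0.inv().apply(t-s["tool_pos"])/.75,w],3).tolist())
    print(o)
E
python3 - <<'E'
from h import *
from cell import r
arc(r,np.linspace(1.78,1.15,10))
E
```

```text
11.28 F [-0.4  1.   0.5]
[[-0.045, 0.0, -0.015, 0.0, 0.003, -0.001], [-0.06, 0.0, -0.011, 0.0, 0.003, -0.001], [-0.074, 0.0, -0.007, 0.0, 0.003, -0.001], [-0.088, 0.0, -0.001, 0.0, 0.003, -0.001], [-0.102, 0.0, 0.006, 0.0, 0.003, -0.001], [-0.115, 0.0, 0.013, 0.0, 0.003, -0.001], [-0.128, 0.0, 0.022, 0.0, 0.003, -0.001], [-0.14, 0.0, 0.031, 0.0, 0.006, -0.001], [-0.157, 0.001, 0.041, 0.0, 0.029, -0.001], [-0.173, 0.001, 0.052, 0.0, 0.051, -0.001]]
```

>>> arm_command:
  moves:
    - [-0.03,0,-0.015,0,0.003,0]
    - [-0.045,0,-0.015,0,0.003,0]
    - [-0.06,0,-0.011,0,0.003,0]
    - [-0.074,0,-0.007,0,0.003,0]
    - [-0.088,0,-0.001,0,0.003,0]
    - [-0.102,0,0.006,0,0.003,0]
    - [-0.115,0,0.013,0,0.003,0]
    - [-0.128,0,0.022,0,0.003,0]
    - [-0.14,0,0.031,0,0.003,0]

```text
clock: 12.4
tool_pos: [0.5642, 0.086, 0.4384]
ee_rot: [0.998, -0.056, -0.0, 0.0]
wrist_force: [1.0, -0.3, 1.5]
width: 0.0001
```

Run:
```python
from h import *
from cell import r
snap(r,"side","s9",290,85,100,100,6)
arc(r,np.linspace(1.22,.59,10))
```

```text
12.45 F [ 0.4 -0.1  0.7]
[[-0.015, 0.001, 0.007, 0.001, 0.029, -0.001], [-0.031, 0.001, 0.018, 0.001, 0.051, -0.001], [-0.046, 0.001, 0.03, 0.001, 0.074, -0.001], [-0.061, 0.001, 0.042, 0.001, 0.096, -0.0], [-0.074, 0.001, 0.055, 0.001, 0.118, -0.0], [-0.087, 0.001, 0.069, 0.001, 0.141, -0.0], [-0.098, 0.001, 0.084, 0.001, 0.163, -0.0], [-0.109, 0.001, 0.099, 0.001, 0.186, -0.0], [-0.118, 0.001, 0.114, 0.001, 0.208, -0.0], [-0.127, 0.001, 0.13, 0.001, 0.231, -0.0]]
```

View pics/s9.png

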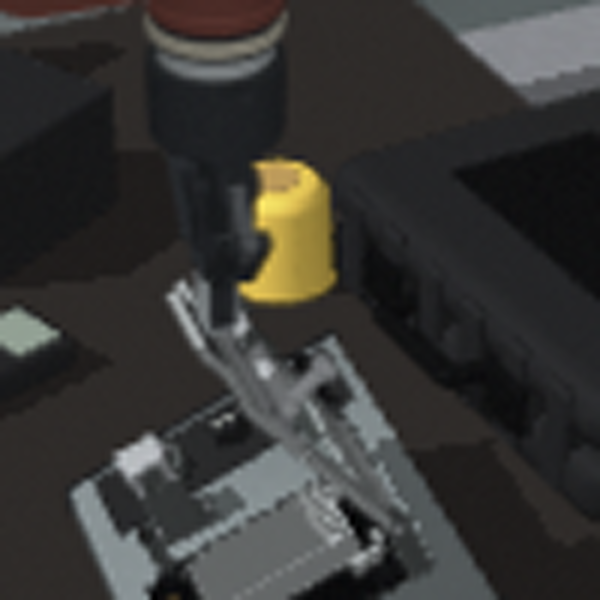

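Lid is following, with the tab edge at crop (180,295). Continuing the arc.

>>> arm_command:
  moves:
    - [-0.015,0.001,0.007,0.001,0.029,0]
    - [-0.031,0.001,0.018,0.001,0.051,0]
    - [-0.046,0.001,0.03,0.001,0.074,0]
    - [-0.061,0.001,0.042,0.001,0.096,0]
    - [-0.074,0.001,0.055,0.001,0.118,0]
    - [-0.087,0.001,0.069,0.001,0.141,0]
    - [-0.098,0.001,0.084,0.001,0.163,0]
    - [-0.109,0.001,0.099,0.001,0.186,0]
    - [-0.118,0.001,0.114,0.001,0.208,0]
    - [-0.127,0.001,0.13,0.001,0.231,0]

```text
clock: 13.7
tool_pos: [0.4678, 0.0961, 0.339]
ee_rot: [0.991, -0.055, 0.119, 0.006]
wrist_force: [0.7, -0.1, 0.6]
width: -0.0002
```

Run:
```python
from h import *
from cell import r
snap(r,"side","s10",290,115,100,100,6)
arc(r,np.linspace(.54,.05,9))
```

```text
13.75 F [ 0.1  0.7 -1.2]
[[-0.005, -0.001, 0.006, 0.0, 0.019, -0.0], [-0.014, -0.001, 0.019, 0.0, 0.038, -0.0], [-0.022, -0.001, 0.031, 0.0, 0.058, -0.0], [-0.029, -0.001, 0.045, 0.0, 0.078, -0.0], [-0.036, -0.001, 0.058, 0.0, 0.097, -0.0], [-0.042, -0.001, 0.071, 0.0, 0.117, -0.0], [-0.047, -0.001, 0.085, 0.0, 0.136, -0.0], [-0.051, -0.001, 0.099, 0.0, 0.156, -0.0], [-0.055, -0.001, 0.112, 0.0, 0.176, -0.0]]
```

View pics/s10.png

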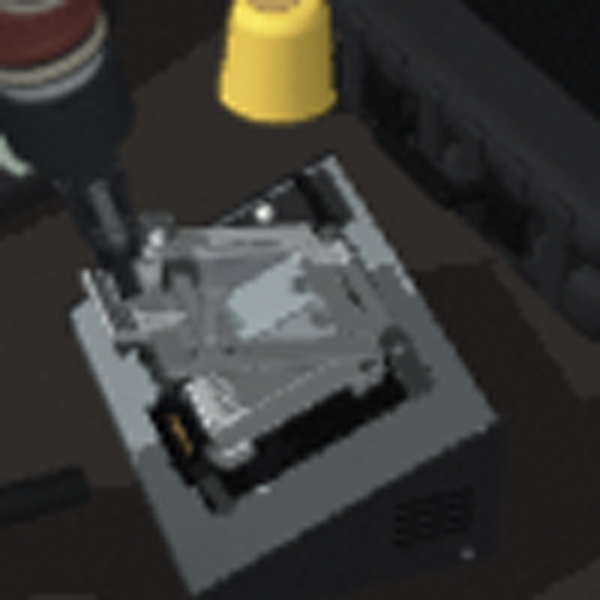

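>>> arm_command:
  moves:
    - [-0.005,-0.001,0.006,0,0.019,0]
    - [-0.014,-0.001,0.019,0,0.038,0]
    - [-0.022,-0.001,0.031,0,0.058,0]
    - [-0.029,-0.001,0.045,0,0.078,0]
    - [-0.036,-0.001,0.058,0,0.097,0]
    - [-0.042,-0.001,0.071,0,0.117,0]
    - [-0.047,-0.001,0.085,0,0.136,0]
    - [-0.051,-0.001,0.099,0,0.156,0]
    - [-0.055,-0.001,0.112,0,0.176,0]

```text
clock: 14.88
tool_pos: [0.4465, 0.0991, 0.2454]
ee_rot: [0.976, -0.054, 0.209, 0.012]
wrist_force: [0.2, -0.9, 1.2]
width: -0.0
```

Run:
```python
from h import *
from cell import r
snap(r,"side","s11",290,115,100,100,6)
s=r.state();print("tip nest",RN.T@(s["tool_pos"]+TIP*Ro.from_quat(s["ee_rot"]).as_matrix()[:,2]-N))
arc(r,[.02,0,-.02])
```

```text
tip nest [-0.08030749  0.00011051  0.05148784]
14.93 F [-1.5 -0.6  0.2]
[[-0.0, 0.0, 0.005, 0.001, 0.01, 0.0], [-0.002, 0.0, 0.009, 0.001, 0.017, 0.0], [-0.002, 0.0, 0.014, 0.001, 0.017, 0.0]]
```

View pics/s11.png

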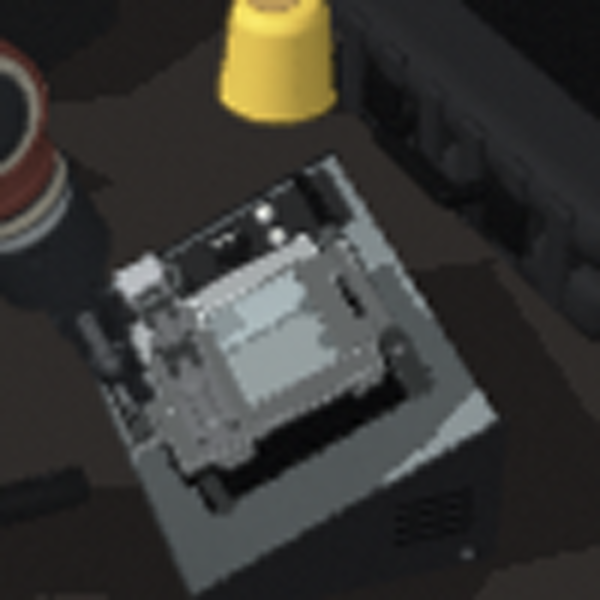

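Lid nearly down over the module (crop (270,350)). Press it home step by step.

>>> arm_command:
  moves:
    - [-0.001,0,0.004,0.001,0.01,0]
    - [-0.002,0,0.007,0.001,0.017,0]
    - [-0.002,0,0.01,0.001,0.017,0]
    - [-0.002,0,0.012,0.001,0.017,0]
    - [-0.002,0,0.012,0.001,0.017,0]

```text
clock: 15.55
tool_pos: [0.4477, 0.0991, 0.2373]
ee_rot: [0.975, -0.054, 0.214, 0.012]
wrist_force: [-28.8, -1.2, 28.0]
width: 0.0001
```

```bash
cat >> h.py <<'E'
def rep(r):
    s=r.state();R=Ro.from_quat(s["ee_rot"]).as_matrix()
    print("clk",round(s["clock"],2),"tip nest mm",np.round(RN.T@(s["tool_pos"]+TIP*R[:,2]-N)*1e3,1),"Fnest",np.round(RN.T@s["wrist_force"],1),"q",np.round(s["qpos"],2))
E
python3 - <<'E'
from h import *
from cell import r
rep(r)
E
```

```text
clk 15.55 tip nest mm [-79.    0.3  44.8] Fnest [-14.   -4.4  37.4] q [ 0.07 -0.29  2.24 -0.11  0.77  1.82]
```

37 N along the normal at 44.8 mm (expected shut face 44.5): lid down. Retract and move to the right of the bolt knob.

Run:
```python
from h import *
from cell import r
R=nestR()
row(r,tcp_for_tip(nest(-.047,-.092,.12),R),R)
```

```text
clock 15.55 tcp [0.4477 0.0991 0.2373] F [-28.8  -1.2  28. ] w 0.0001 q [ 0.07 -0.29  2.24 -0.11  0.77  1.82]
ROW [0.0411, 0.1235, -0.1003, 0.0009, 0.0042, 0.0004] mm [ 30.9  92.6 -75.2] rows>= 1.971691130246361
```

>>> arm_command:
  moves:
    - [0,0,-0.03,0.001,0.004,0]
    - [0,0,-0.1,0.001,0.004,0]
    - [0.02,0.06,-0.1,0.001,0.004,0]
    - [0.041,0.1235,-0.1,0.001,0.004,0]
    - [0.041,0.1235,-0.1,0.001,0.004,0]
    - [0.041,0.1235,-0.1,0.001,0.004,0]

```text
clock: 16.3
tool_pos: [0.434, 0.0076, 0.3183]
ee_rot: [0.975, -0.054, 0.216, 0.012]
wrist_force: [0.3, 0.6, 0.1]
width: 0.0001
```

Run:
```python
from h import *
from cell import r
rep(r)
snap(r,"side","s12",290,115,100,100,6)
snap(r,"top","t12",215,110,125,95,6)
L=[(-.047,-.05,.089),(-.047,-.05,.0445),(-.1,0,.0445)]
for n,t,x,y in(("side","s12",290,115),("top","t12",215,110)):
    print(n,np.round((proj(n,np.array([nest(*q) for q in L]))-[x,y]+.5)*6-.5).tolist())
```

```text
clk 16.3 tip nest mm [-47.3 -92.  119.7] Fnest [ 0.2  0.7 -0. ] q [-0.16 -0.49  2.24  0.03  0.96  1.51]
side [[189.0, 387.0], [220.0, 432.0], [123.0, 425.0]]
top [[527.0, 507.0], [535.0, 478.0], [422.0, 569.0]]
```

View pics/s12.png

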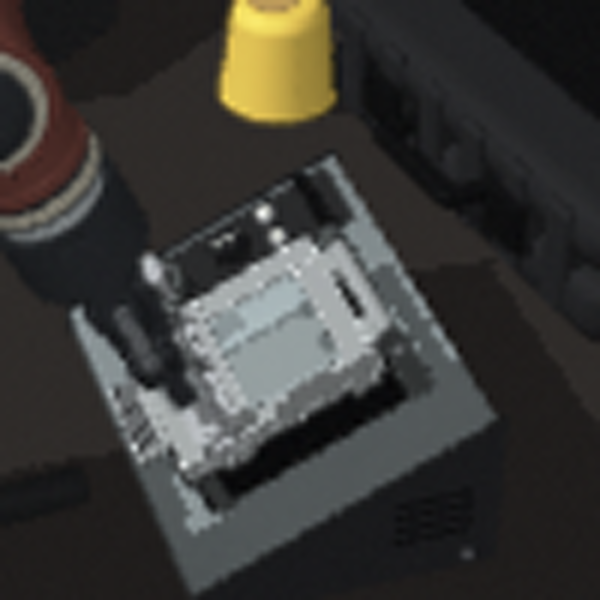

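View pics/t12.png

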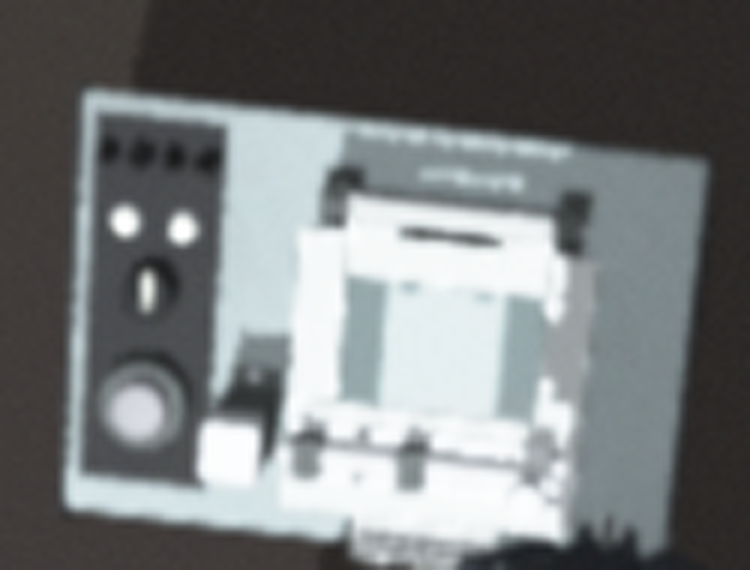

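Run:
```python
from h import *
i=cv2.imread("pics/t12.png")[380:570,260:620].astype(float)
j=np.clip((i-200)/55*255,0,255)
cv2.imwrite("pics/t12c.png",cv2.resize(j,None,fx=2.2,fy=2.2))
```

```text
[ WARN:0@0.031] global loadsave.cpp:1063 imwrite_ Unsupported depth image for selected encoder is fallbacked to CV_8U.
```

View pics/t12c.png

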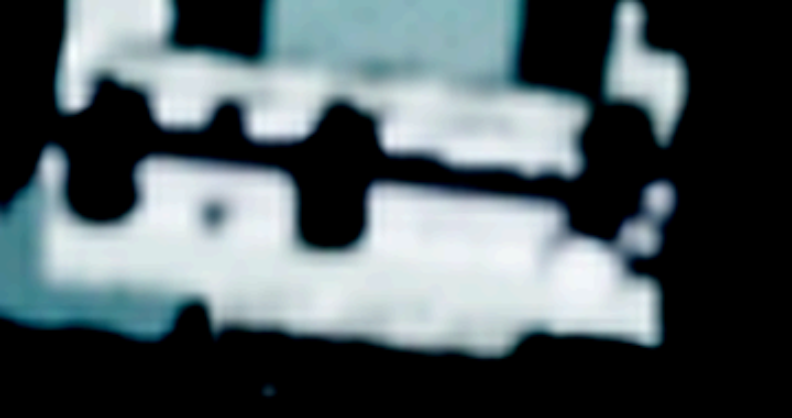

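Knob head at top-crop (526,502), predicted (527,507). Lower beside it, then push left.

>>> arm_command:
  moves:
    - [0,0,0.03,0,0,0]
    - [0,0,0.055,0,0,0]
    - [0,0,0.069,0,0,0]
    - [0,0,0.069,0,0,0]
    - [0,-0.02,0.069,0,0,0]
    - [0,-0.03,0.069,0,0,0]
    - [0,-0.04,0.069,0,0,0]
    - [0,-0.05,0.069,0,0,0]
    - [0,-0.05,0.069,0,0,0]

```text
clock: 17.52
tool_pos: [0.4597, 0.0438, 0.2712]
ee_rot: [0.975, -0.053, 0.216, 0.011]
wrist_force: [0.3, 0.3, -0.4]
width: -0.0004
```

Run:
```python
from h import *
from cell import r
rep(r)
```

```text
clk 17.52 tip nest mm [-47.6 -52.8  67.9] Fnest [ 0.1  0.4 -0.5] q [-0.06 -0.34  2.21 -0.03  0.83  1.63]
```

>>> arm_command:
  moves:
    - [0,-0.006,0,0,0,0]
    - [0,-0.012,0,0,0,0]
    - [0,-0.016,0,0,0,0]
    - [0,-0.02,0,0,0,0]

```text
clock: 18.02
tool_pos: [0.4613, 0.0589, 0.2711]
ee_rot: [0.975, -0.053, 0.216, 0.011]
wrist_force: [0.4, -2.5, -0.4]
width: -0.0
```

Run:
```python
from h import *
from cell import r
rep(r)
snap(r,"side","s13",300,140,60,60,10)
```

```text
clk 18.02 tip nest mm [-47.8 -37.7  67.9] Fnest [ 0.4 -2.4 -0.6] q [-0.03 -0.33  2.2  -0.05  0.83  1.68]
```

View pics/s13.png

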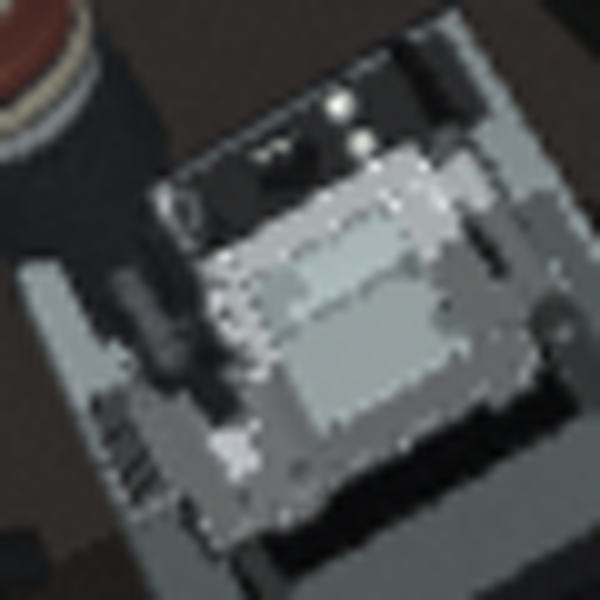

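2.4 N friction: pushing the bolt. Continue until the stop.

>>> arm_command:
  moves:
    - [0,-0.004,0,0,0,0]
    - [0,-0.008,0,0,0,0]
    - [0,-0.01,0,0,0,0]

```text
clock: 18.45
tool_pos: [0.4622, 0.0648, 0.2713]
ee_rot: [0.975, -0.052, 0.215, 0.015]
wrist_force: [-4.5, -21.0, 3.2]
width: 0.0003
```

Run:
```python
from h import *
from cell import r
rep(r)
```

```text
clk 18.45 tip nest mm [-47.7 -33.   68. ] Fnest [ -0.6 -21.4   3.8] q [-0.01 -0.32  2.2  -0.07  0.83  1.7 ]
```

Hard stop (21 N) at y=-33.0, where full home was expected (-33.5). Back off, lift, and look.

>>> arm_command:
  moves:
    - [0,0.015,0,0,0,0]
    - [0,0.02,-0.03,0,0,0]
    - [0,0.02,-0.1,0,0,0]
    - [-0.1,0.02,-0.16,0,0,0]
    - [-0.13,0.02,-0.16,0,0,0]
    - [-0.13,0.02,-0.16,0,0,0]

```text
clock: 19.2
tool_pos: [0.3202, 0.0659, 0.3388]
ee_rot: [0.975, -0.052, 0.217, 0.014]
wrist_force: [0.4, -0.2, 0.1]
width: -0.0
```

Run:
```python
from h import *
from cell import r
rep(r)
snap(r,"side","s14",300,135,80,80,7.5)
a=r.snapshot("top");i=a["image"][110:205,215:340,::-1].astype(float);k=6
i=cv2.resize(i,None,fx=k,fy=k,interpolation=cv2.INTER_CUBIC)
cv2.imwrite("pics/t14.png",np.clip(i,0,255).astype(np.uint8))
j=np.clip((i[300:570,180:620]-190)/65*255,0,255).astype(np.uint8);cv2.imwrite("pics/t14c.png",cv2.resize(j,None,fx=1.8,fy=1.8))
L=[(-.047,-.05,.089),(-.047,-.01,.089),(-.047,-.014,.089)]
for n,x,y,k in(("side",300,135,7.5),("top",215,110,6)):
    print(n,np.round((proj(n,np.array([nest(*q) for q in L]))-[x,y]+.5)*k-.5).tolist())
```

```text
clk 19.2 tip nest mm [-146.4  -47.2  188.8] Fnest [ 0.4 -0.1 -0. ] q [-0.01 -0.92  2.44 -0.05  1.19  1.67]
side [[162.0, 334.0], [138.0, 285.0], [140.0, 290.0]]
top [[527.0, 507.0], [442.0, 497.0], [450.0, 498.0]]
```

View pics/s14.png

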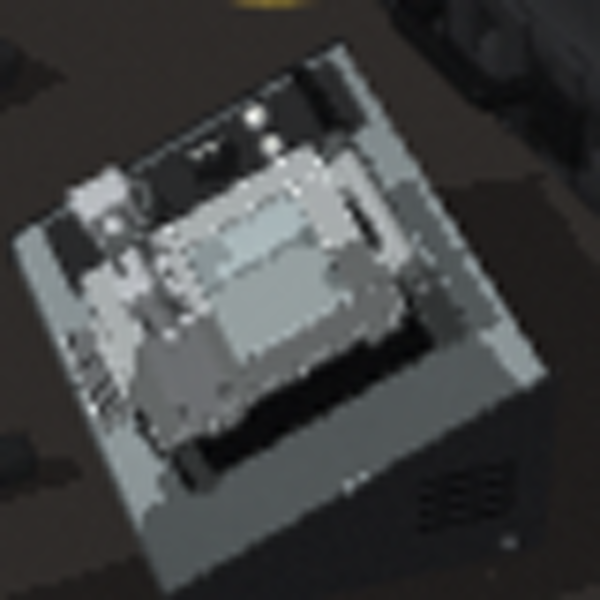

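View pics/t14.png

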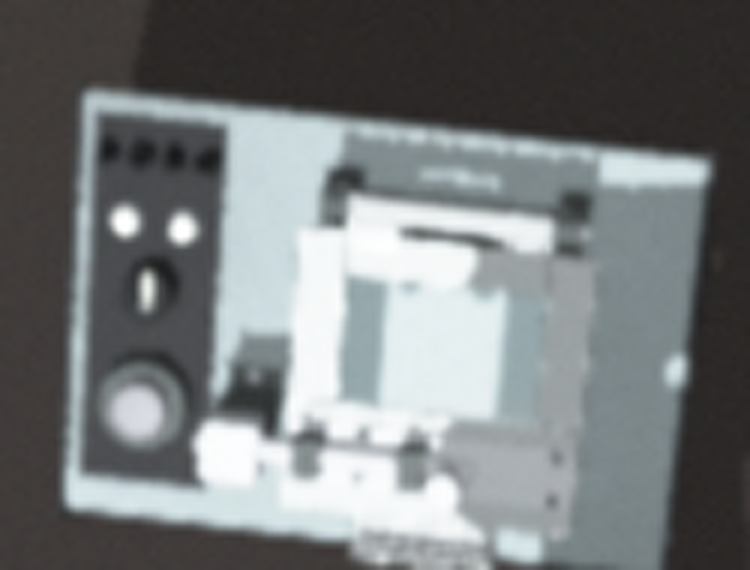

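View pics/t14c.png

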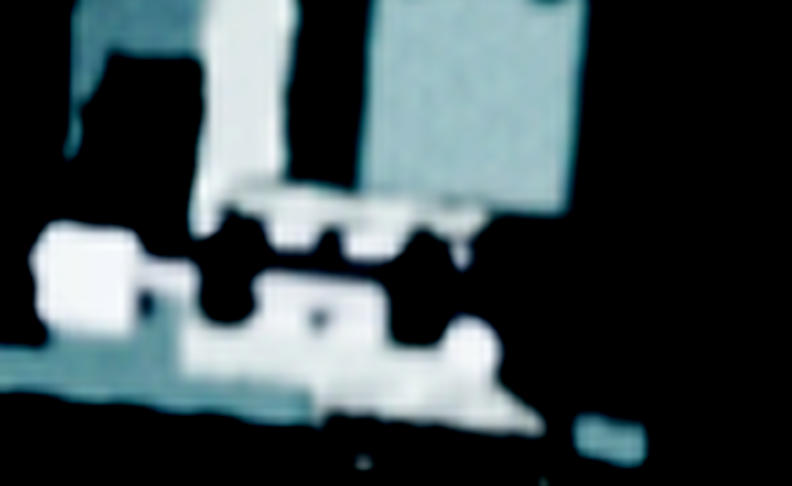

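Knob head now at top-px crop (442,494), predicted for fully home (442,497); rod reaches into the keeper at (230,455). Next the start button at top crop (135,410).

Run:
```python
from h import *
from cell import r
i=cv2.imread("pics/t14.png");cv2.imwrite("pics/btn.png",cv2.resize(i[330:500,60:230],None,fx=3,fy=3))
c=d["top"];K=np.array(c["intrinsics"]);R=np.array(c["R"]);C=-R.T@c["t"]
def ray(u,v,h): # deck height h, using top-only console fit and joint
    dr=R.T@np.linalg.inv(K)@[u,v,1]
    o=nest(0,0,h-.004);n=RN[:,2];X=C+dr*((o-C)@n/(dr@n));return X,RN.T@(X-N)
u,v=px(215,110,6,[(135,410)])[0]
X,l=ray(u,v,.023);print("button",X,"nest",l)
for q in [l,l+[0,0.014,0],l-[0.014,0,0]]:
  print(np.round((proj("side",nest(*q))-[300,135]+.5)*7.5-.5))
# keeper extents
Rn=nestR();row(r,tcp_for_tip(nest(l[0],l[1],l[2]+.06),Rn),Rn)
```

```text
button [0.57806982 0.23357254 0.07141674] nest [-0.04442206  0.14857586  0.019     ]
[[112. 189.]]
[[105. 175.]]
[[ 90. 203.]]
clock 19.3 tcp [0.3223 0.0656 0.3396] F [ 0.4 -0.2 -0.2] w 0.0003 q [-0.01 -0.91  2.43 -0.05  1.19  1.67]
ROW [0.135, -0.2603, 0.1451, 0.0043, -0.0006, 0.0054] mm [ 101.2 -195.2  108.8] rows>= 3.925489396325336
```

View pics/btn.png

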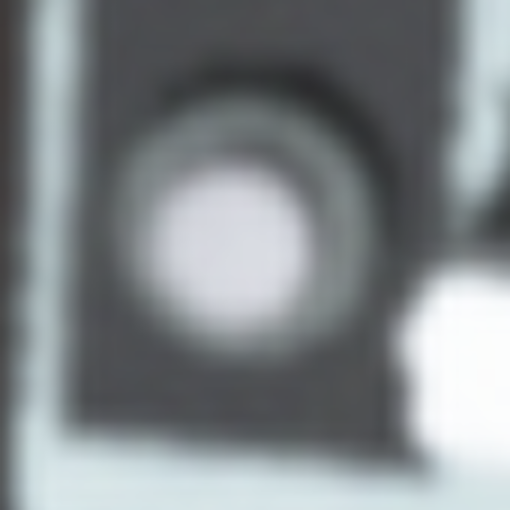

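>>> arm_command:
  moves:
    - [0.0,-0.07,-0.02,0,0,-0.17]
    - [0.03,-0.15,-0.02,0,0,-0.34]
    - [0.06,-0.22,-0.02,0,0,-0.5]
    - [0.1,-0.26,0,0,0,-0.67]
    - [0.135,-0.26,0.04,0,0,-0.8]
    - [0.135,-0.26,0.08,0,0,-0.8]
    - [0.135,-0.26,0.08,0,0,-0.8]
    - [0.135,-0.26,0.08,0,0,-0.8]

```text
clock: 20.3
tool_pos: [0.4603, 0.247, 0.3267]
ee_rot: [0.912, 0.349, 0.191, 0.101]
wrist_force: [-0.5, 0.1, 0.4]
width: 0.0002
```

Run:
```python
from h import *
from cell import r
rep(r)
Rn=nestR()@Ro.from_euler('z',-90,degrees=True).as_matrix()
row(r,tcp_for_tip(nest(-.0444,.1495,.019+.03),Rn),Rn)
```

```text
clk 20.3 tip nest mm [-44.  148.1 127.5] Fnest [-0.2  0.   0.6] q [ 0.39 -0.22  2.02 -0.25  0.97  1.34]
clock 20.3 tcp [0.4603 0.247  0.3267] F [-0.5  0.1  0.4] w 0.0002 q [ 0.39 -0.22  2.02 -0.25  0.97  1.34]
ROW [0.0006, -0.0012, 0.1046, 0.0014, 0.0044, -0.6947] mm [ 0.5 -0.9 78.5] rows>= 3.8953828220981612
```

>>> arm_command:
  moves:
    - [0,0,0.03,0,0.002,-0.17]
    - [0,-0.001,0.06,0,0.004,-0.34]
    - [0,-0.001,0.08,0.001,0.004,-0.52]
    - [0.001,-0.001,0.1046,0.001,0.004,-0.695]
    - [0.001,-0.001,0.1046,0.001,0.004,-0.695]
    - [0.001,-0.001,0.1046,0.001,0.004,-0.695]

```text
clock: 21.05
tool_pos: [0.4934, 0.2444, 0.2571]
ee_rot: [0.728, 0.65, 0.145, 0.162]
wrist_force: [0.2, 0.2, 0.5]
width: -0.0004
```

Run:
```python
from h import *
from cell import r
rep(r)
snap(r,"side","s15",290,105,90,90,6.6)
snap(r,"top","t15",215,110,125,95,6)
Rn=nestR()@Ro.from_euler('z',-90,degrees=True).as_matrix()
row(r,tcp_for_tip(nest(-.0444,.1495,.019),Rn),Rn)
```

```text
clk 21.05 tip nest mm [-42.9 150.1  50.4] Fnest [0.4 0.2 0.4] q [ 0.36 -0.06  2.   -0.27  0.82  0.62]
clock 21.15 tcp [0.4934 0.2444 0.2571] F [ 0.6 -0.7  0.8] w 0.0002 q [ 0.36 -0.06  2.   -0.27  0.82  0.62]
ROW [-0.0006, -0.0016, 0.0418, 0.0024, -0.0006, -0.0013] mm [-0.5 -1.2 31.4] rows>= 0.5024323734513954
```

View pics/s15.png

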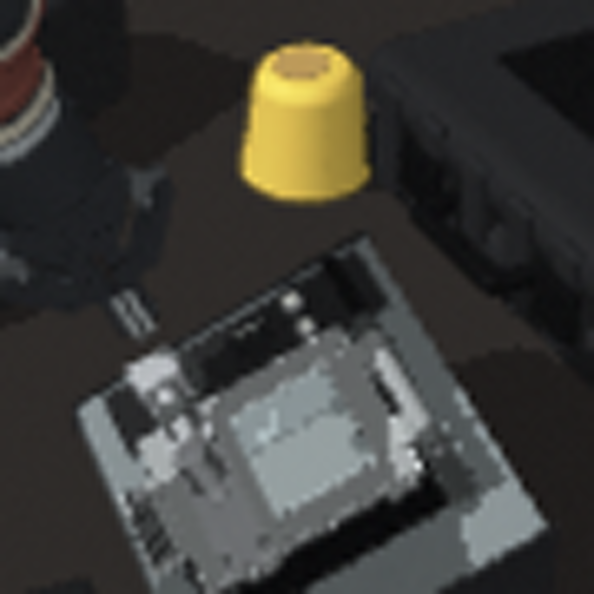

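View pics/t15.png

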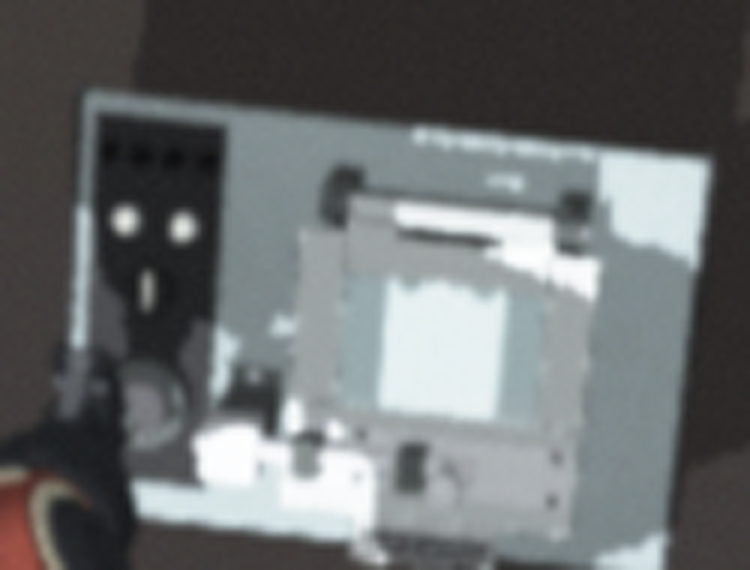

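Run:
```python
from h import *
q=nest(-.0429,.1501,.0504)
print((proj("side",q)-[290,105]+.5)*6.6-.5,(proj("top",q)-[215,110]+.5)*6-.5)
```

```text
[[143.95343671 328.56183943]] [[118.74167795 425.56768641]]
```

Fingertips in the side crop at ~(147,330), predicted (144,329): consistent. Press.

>>> arm_command:
  moves:
    - [-0.0006,-0.0016,0.025,0.002,0,0]
    - [-0.0006,-0.0016,0.036,0.002,0,0]
    - [-0.0006,-0.0016,0.042,0.002,0,0]
    - [-0.0006,-0.0016,0.045,0.002,0,0]
    - [-0.0006,-0.0016,0.047,0.002,0,0]
    - [-0.0006,-0.0016,0.047,0.002,0,0]

```text
clock: 21.9
tool_pos: [0.5069, 0.2424, 0.2246]
ee_rot: [0.728, 0.651, 0.144, 0.161]
wrist_force: [-4.3, -0.6, 3.3]
width: -0.0001
```

Run:
```python
from h import *
from cell import r
rep(r)
```

```text
clk 21.9 tip nest mm [-44.7 149.6  15.1] Fnest [-2.4 -1.1  4.8] q [ 0.35  0.01  1.99 -0.28  0.76  0.63]
```

>>> arm_command:
  moves:
    - [0,0,0.002,0,0,0]
    - [0,0,0.004,0,0,0]
    - [0,0,0.006,0,0,0]
    - [0,0,0.006,0,0,0]

```text
clock: 22.4
tool_pos: [0.5084, 0.2428, 0.2235]
ee_rot: [0.728, 0.65, 0.143, 0.161]
wrist_force: [-26.3, -3.6, 25.7]
width: -0.0001
```

Run:
```python
from h import *
from cell import r
rep(r)
```

```text
clk 22.4 tip nest mm [-44.2 149.8  13.6] Fnest [-12.4  -6.5  34.2] q [ 0.35  0.02  1.99 -0.28  0.76  0.63]
```

Hard stop at 13.6 mm (34 N), ~6 mm of travel: button right in. Withdraw.

>>> arm_command:
  moves:
    - [0,0,-0.01,0,0,0]
    - [0,0,-0.04,0,0,0]
    - [0,0,-0.1,0,0,0]
    - [0,0,-0.16,0,0,0]
    - [0,0.1,-0.2,0,0,0]
    - [0,0.18,-0.2,0,0,0]
    - [0,0.18,-0.2,0,0,0]
    - [0,0.18,-0.2,0,0,0]

```text
clock: 23.4
tool_pos: [0.5679, 0.236, 0.4164]
ee_rot: [0.729, 0.65, 0.143, 0.161]
wrist_force: [-0.3, -0.7, -0.5]
width: 0.0
```

Run:
```python
from h import *
from cell import r
rep(r);s=r.state();print(s["tool_pos"],s["wrist_force"])
a=r.snapshot("top");cv2.imwrite("pics/tf.png",a["image"][:,:,::-1])
i=a["image"][110:205,215:340,::-1].astype(float);i=np.clip(cv2.resize(i,None,fx=6,fy=6,interpolation=cv2.INTER_CUBIC),0,255).astype(np.uint8);cv2.imwrite("pics/t16.png",i)
snap(r,"side","s16",300,135,80,80,7.5)
```

```text
clk 23.4 tip nest mm [ 91.7 149.6 163. ] Fnest [-0.4 -0.7 -0.4] q [ 0.3  -0.06  1.73 -0.19  1.09  0.47]
[0.56792765 0.23596532 0.41635   ] [-0.30196446 -0.67817122 -0.50628989]
```

View pics/t16.png

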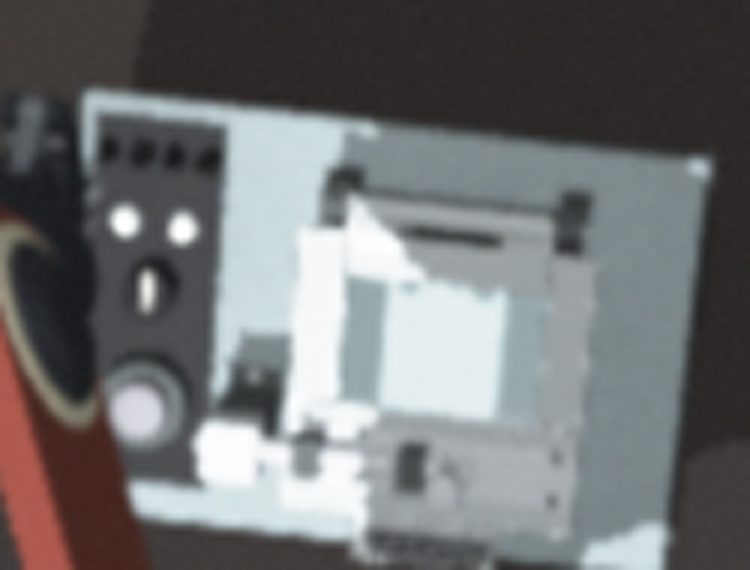

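View pics/s16.png

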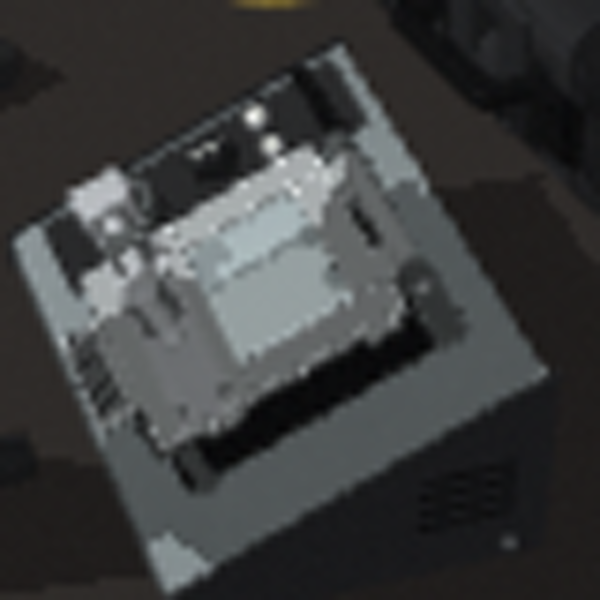

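View pics/tf.png

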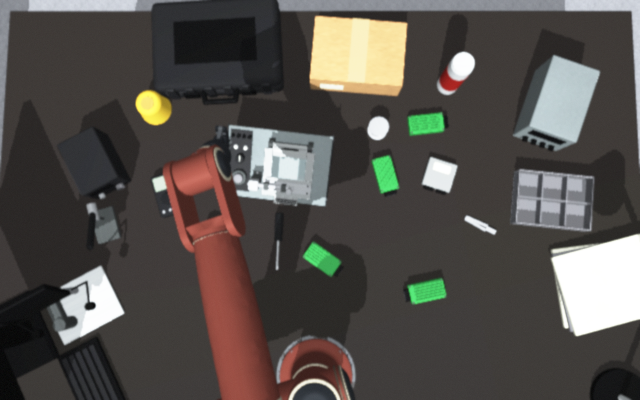

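Lid shut, knob at crop (447,485), rod in the keeper at (235,455), button out again at (135,411), other objects where they were, and the arm clear with about 0 N. Handing in.

Run:
```python
from cell import r
print(r.hand_in(), r.state()["clock"])
```

```text
the job is handed in; nothing more can be done
the job is handed in; nothing more can be done
```

The job is done and handed in, with the clock at about 23.4 s of the 72 s allowed. `r.hand_in()` gives no verdict, so the results below rest on my own force readings and pictures.

- **Module:** I picked up the silver ribbed module and set it in the nest, plug towards the brass pins. It met the floor at the expected height and lay between all four locators.
- **Lid:** I swung it from about 1.78 rad down to shut. Its face stopped at 44.8 mm under 37 N; fully shut is 44.5 mm.
- **Bolt:** I pushed it against about 2.4 N of friction to a hard stop at 21 N. The knob appeared within 1 px of its fully-home position.
- **Start button:** I pressed it to a hard stop at 34 N, about 5.4–6 mm of travel, and withdrew.

The last pictures show the lid shut and the bolt in the keeper. The button is where it was before pressing, so I take it to be out, though the pictures cannot resolve the last millimetre. The other things on the desk look unmoved, though the arm half hid the multimeter and fully hid the flux jar in the last top view. The wrist force was about 0 N with the arm clear.

**Disagreement:** the two cameras differed by 2–3 mm on the nest position. I used the joint fit, and the contact heights agreed with it to about 0.6 mm.

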